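# Dry-lay the devices on a control panel's mounting plate

### The job

Dry-lay the four loose devices from the pale blue tray on the metal mounting plate so that their fixing holes can be marked: the contactor midway between the main switch and the terminal strip and in line with them, the auxiliary contact block centred on top of the contactor, the overload relay straight in front of the contactor (the side away from the plate's wire duct), and the power supply straight in front of the main switch, these two each with a gap of about 15 mm to the device behind. Set every device down gently on its back, square to the plate (either way round), let go of it, and do not disturb the bottle, the screw bin or the screwdriver.

Things in the scene. Friction and masses are not known exactly. Their poses are not given: they have to be found in the camera images.
- panel: Mounting plate, fixed, lying on the mat: galvanised sheet 250 (x) x 270 (y) x 12 mm high. Origin at the centre of its underside; flat top 12 mm above. Its x points away from the robot to the edge with a grey slotted wire duct (28 mm wide, 41 mm high above the plate, centred at x = 105 mm, 235 mm long along y); y to the robot's left. Slightly turned; on either side of the bench, tray on the other.
- main_switch: Main switch, fastened to the plate: grey block 70 (x) x 45 (y) mm with a yellow face 50 mm high and a red turning handle up to 68 mm. Origin at the centre of its underside, on the plate's top, 45 mm from the plate's centre toward the duct and 84 mm to one side; axes parallel to the plate's. It may change sides with the terminal strip.
- terminal_strip: Terminal strip, fastened to the plate: a row of thin grey, blue, orange and green terminals on a short steel rail between two black end clamps, 86 (x) x 44 (y) x 44 mm high. Origin at the centre of its underside, on the plate's top 45 mm from the plate's centre toward the duct and 84 mm to the other side than the main switch; axes parallel to the plate's.
- contactor: Contactor, loose, 0.2-0.4 kg, 75 (x) x 45 (y) x 70 mm high: black base 44 mm high with three big screws at either end; on it a cream upper block 54 (x) x 45 (y) mm, its flat top with a small blue square. Origin at the centre of its underside, z up. Grip across its 45 mm width (y). Like all loose devices it starts in a pale blue tray (4 mm floor, 14 mm rim).
- aux_block: Auxiliary contact block, loose, about 0.06 kg: the smallest device, black, 46 (x) x 44 (y) x 36 mm high; base 24 mm high, with a row of four small screws at either end, and a middle ridge 30 mm (x) wide up to 36 mm with a yellow stripe along y. Origin at the centre of its underside, z up. Gripped across y (44 mm). Set on the contactor's flat top its origin lies 70 mm above the contactor's origin.
- overload_relay: Overload relay, loose, 0.12 to 0.24 kg: dark grey, 62 (x) x 45 (y) x 64 mm high; base 48 mm high, upper block 42 mm (x) long with a white dial, a blue and a red button on its face. Origin at the centre of its underside, z up. Gripped across y (45 mm). With a gap of 15 mm its centre lies 83 mm from the contactor's.
- power_supply: Power supply, loose, 0.22 to 0.45 kg: light metal case 90 (x) x 40 (y) x 82 mm high, with rows of small dark vent holes in its face and a green terminal block at either end (74 mm high). Origin at the centre of its underside, z up. Gripped across y (40 mm), on its middle 66 mm. With a gap of 15 mm its centre lies 95 mm from the main switch's.
- dispenser: Bystander: blue solvent bottle with a white cap, 60 mm across, 134 mm high, standing on the mat. Origin at the centre of its underside.
- screw_bin: Bystander: open orange bin of brass screws, 80 x 110 x 40 mm high, beside the work. Origin at the centre of its underside.
- driver: Bystander: black torque screwdriver with a red ring, about 190 mm long and 28 mm thick, lying across the bench just beyond the work. Origin on the mat under its neck, x along it toward its tip.

How it is judged:
By the outcome, as a careful person would: the job done as asked, in the order asked, and still so for the second after the job is handed in, with the robot touching nothing.
It also fails if it takes over 99 s, if anything falls off the work surface, if the arm or the gripper's body presses on something with over 40 N, if the wrist force passes 120 N, or if a joint passes its speed limit or range.

### The arm

A 6-joint arm with a two-finger parallel gripper is mounted at the origin on the work surface. World frame = base frame: x ahead of the robot, y to its left, z up, the work surface at z = 0. Lengths are in m, angles in rad, forces in N, time in s.
With the tool pointing down it reaches from about 0.25 to 0.775 m from the base axis. Payload 4 kg.
Tool frame: the origin (TCP) lies on the centre line of the jaws, within the pads' length; the fingertips stand 17 mm ahead of it and the grasp point (between the pads) lies 2 mm behind it; z points along the fingers, y is the line along which they close (so a half turn about z gives the same grasp; the last joint's range is limited). The gripper opens to 94 mm and grips with 3 to 60 N. Pads are 16 mm wide; open, the fingers measure 119 mm over their backs; the gripper's body (75 mm by 177 mm) begins 78 mm behind the grasp point.
Start: joints at [-1.295, 0.087, 1.371, -0, 1.684, -0.103], TCP at [0.203, -0.511, 0.223] pointing down, gripper open.
Joint ranges: [-3.1, 3.1], [-0.76, 2.03], [0.27, 2.55], [-1.08, 4.22], [0.17, 2.65], [-2.57, 2.57]. Speed limits (rad/s): [2.79, 2.79, 3.14, 3.14, 3.14, 3.14].

### API

Orientations are given as [roll, pitch, yaw] about the fixed x, y, z axes, in that order (R = Rz(yaw) Ry(pitch) Rx(roll)).
In Python, from bench import robot gives the robot as it stands.
- The arm moves only by the tool servo_tool, never from a script. Its argument "plan" is a list of rows, each a list of 7 numbers: the shift along the tool's x, y, z normalised to -1 to 1, where 1 is 0.1 m, then the turn, a rotation vector about the tool's x, y, z normalised to -1 to 1, where 1 is pi/2 rad, then the finger opening in mm, from 0 to 94. In form: [[x, y, z, ax, ay, az, gripper], ...]. A call has 1 to 12 rows; each row is the pose to reach, as a shift and turn from the pose commanded when the call began, along the tool's axes at that moment; what a row does not reach only later rows make up. A row lasts 1/12 s, in which the tool goes at most 41.7 mm and 7.16 degrees, less where a joint would pass 70% of its speed; a pose out of reach is approached as far as the arm can. A call with a number of a shift or a turn outside -1 to 1 is refused whole. A call with a gripper value outside its range is refused whole. The fingers move at their own pace and stop on an object; the grip force is fixed at half the most. Time passes only in rows, so rows that repeat a pose let the fingers close. It gives the time, the measured TCP pose, the force, the opening and the grip force at its end, in the units of the state.
- robot.get_obs(): the state, without advancing time (a new reading comes with each control period).
- robot.snapshot(name): name is "side" or "top"; returns the picture (384x512x3 uint8, red, green, blue); there is no depth.
- robot.camera_params(name): a dict with "camera_matrix" (3x3 intrinsics, pixels), "distortion" ([k1, k2, p1, p2, k3] as OpenCV has them; the pictures are not rectified), "rvec" (rotation vector, rad) and "tvec" (3), from world to camera coordinates, as OpenCV has them. Camera axes: x right, y down, z forward; pixel columns grow to the right and rows downward; lengths in m; the calibration is good to about 2 mm. A picture is of the moment at which its call begins. camera_params takes no time and is no camera call.
- robot.close_job(): hands the job in; it is judged then, once.
Trained networks look in the newest picture that a camera, given by its name, has taken for a name from the list of things; names that differ only in an ending like _2 or _b are one class to them, and where a whole thing is asked for, a point or a joint stands for the part that bears it (a point fixed in the world has none). Each returns a list of dicts, best first, with "conf" (0 to 1); they miss things now and then, are a little off and sometimes report something else, mostly with a low value. They report only what shows in the picture. A call takes as long as a camera call.
- robot.find_in(thing, camera): "extent" ([centre column, centre row, width, height] in pixels, round what is visible of it).
The state is a dict: "time": time; "joint_positions": joint angles; "qvel": joint speeds; "joint_torque": joint torques, N m; "tool_pos": TCP position; "ee_rot": TCP orientation; "wrist_force": force on the tool from outside, world axes, zero at the start; "wrist_torque": the same for the moment, N m; "width": finger opening in m; "finger_force": force on a finger pad.
Only numpy, scipy, OpenCV 4.12 (cv2) and the standard library are available. Lean on these libraries where they do the work, as an engineer would, in place of code of your own. Each camera call takes 0.05 s, during which the arm holds its last target. There are 200 camera calls.

## Working session

There is one attempt and no reset: what is moved stays moved. The work goes in short steps, Python scripts to look and compute and a tool call to move; the robot and the scene stay as the last step left them, time stands still between calls to the robot, and variables do not carry over. Pictures are saved under pics/ and viewed, at most 14 in all, crops included, and the job is handed in when it is done.

Besides the shell and the picture viewer there is one more tool, called after ">>>" by a JSON object that holds its "op" and its "data". servo_tool: Moves the arm, as the interface text tells. Scaled input: -1 to 1 covers 0.1 m each way for a shift and pi/2 rad each way for a turn. Its arguments: {"type":"object","properties":{"plan":{"type":"array","items":{"type":"array","items":{"type":"number"}}}},"required":["plan"]}

```bash
mkdir -p pics; ls
python3 - <<'E'
from bench import robot
import cv2, numpy as np
for n in("top","side"):
    im=robot.snapshot(n); cv2.imwrite(f"pics/{n}0.png",im[:,:,::-1])
    p=robot.camera_params(n); print(n,p)
    R=cv2.Rodrigues(np.array(p["rvec"]))[0]; print("campos",-R.T@np.array(p["tvec"]))
    for t in "panel main_switch terminal_strip contactor aux_block overload_relay power_supply dispenser screw_bin driver".split():
        print(t,[(np.round(d["extent"]).astype(int).tolist(),round(d["conf"],2)) for d in robot.find_in(t,n)[:2]])
print(robot.get_obs())
E
```

```text
pics
top {'camera_matrix': array([[447.91864931,   0.        , 254.25226121],
       [  0.        , 447.91864931, 200.82962574],
       [  0.        ,   0.        ,   1.        ]]), 'distortion': array([-0.15367793,  0.        ,  0.        ,  0.        ,  0.        ]), 'rvec': array([ 2.16998312, -2.22540251,  0.0818477 ]), 'tvec': array([0.01788757, 0.59072705, 1.63295098])}
campos [0.49225341 0.02800998 1.66514544]
panel [([205, 223, 79, 74], 0.84), ([179, 214, 15, 19], 0.37)]
main_switch [([226, 208, 16, 21], 0.76)]
terminal_strip [([180, 214, 14, 26], 0.82)]
contactor [([318, 196, 16, 15], 0.82), ([180, 213, 15, 22], 0.74)]
aux_block [([283, 197, 17, 16], 0.69), ([225, 208, 13, 20], 0.66)]
overload_relay [([286, 235, 17, 20], 0.75)]
power_supply [([323, 225, 15, 27], 0.7)]
dispenser []
screw_bin [([376, 227, 32, 23], 0.59), ([286, 236, 15, 22], 0.53)]
driver [([377, 227, 29, 27], 0.67), ([240, 155, 40, 9], 0.61)]
side {'camera_matrix': array([[428.63099338,   0.        , 258.63840111],
       [  0.        , 428.63099338, 189.16476729],
       [  0.        ,   0.        ,   1.    
[... 644 characters left out ...]
.89)]
{'time': 1.1, 'joint_positions': array([-1.29513960e+00,  8.72162994e-02,  1.37068633e+00,  1.79876545e-05,
        1.68359415e+00, -1.03119205e-01]), 'qvel': array([ 0.0002419 ,  0.00029664, -0.0001894 , -0.00019688,  0.0001302 ,
        0.0004818 ]), 'joint_torque': array([ 1.62620327e-04, -3.40052605e+01, -3.02606034e+01,  7.17641157e-02,
        2.36726040e-02, -2.51104132e-05]), 'tool_pos': array([ 0.20337939, -0.51104315,  0.2225039 ]), 'ee_rot': array([ 3.14149545e+00, -7.90955998e-06,  3.78777963e-01]), 'wrist_force': array([-0.46403418, -0.93556096,  0.22926405]), 'wrist_torque': array([-0.00368855, -0.02326653, -0.00669014]), 'finger_force': 0.0, 'width': 0.09376279694789456}
```

Run:
```python
import cv2
t=cv2.imread("pics/top0.png")[150:280,150:350]; cv2.imwrite("pics/t1.png",cv2.resize(t,None,fx=4,fy=4,interpolation=cv2.INTER_CUBIC))
t=cv2.imread("pics/side0.png")[130:300,150:390]; cv2.imwrite("pics/s1.png",cv2.resize(t,None,fx=3.3,fy=3.3,interpolation=cv2.INTER_CUBIC))
```

```text
(no output)
```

View pics/t1.png

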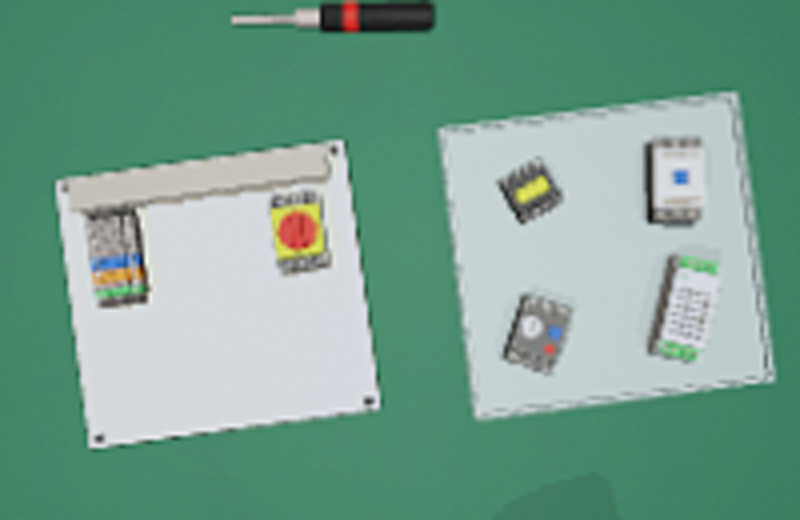

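View pics/s1.png

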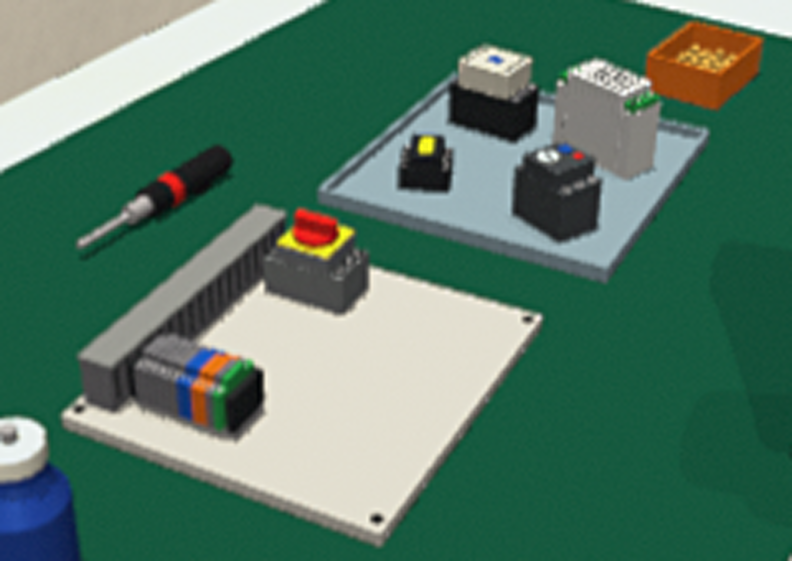

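```bash
cat > fit.py <<'E'
import cv2, numpy as np, sys
from scipy.optimize import minimize
from scipy.ndimage import map_coordinates
from bench import robot
P={n:robot.camera_params(n) for n in("top","side")}
def proj(X,n):
    p=P[n]; return cv2.projectPoints(np.float64(X),p["rvec"],p["tvec"],p["camera_matrix"],p["distortion"])[0].reshape(-1,2)
def ray(uv,z,n="top"):
    p=P[n]; R=cv2.Rodrigues(p["rvec"])[0]; c=-R.T@p["tvec"]
    q=cv2.undistortPoints(np.float64([[uv]]),p["camera_matrix"],p["distortion"])[0,0]
    d=R.T@np.array([*q,1]); return c+d*(z-c[2])/d[2]
# boxes: lx,ly,z0,z1
M=dict(panel=[(.25,.27,0,.012)],contactor=[(.075,.045,0,.044),(.054,.045,.044,.07)],
 aux_block=[(.046,.044,0,.024),(.03,.044,.024,.036)],overload_relay=[(.062,.045,0,.048),(.042,.045,.048,.064)],
 power_supply=[(.09,.04,0,.074),(.066,.04,.074,.082)])
def edges(t,x,y,z,a):
    c,s=np.cos(a),np.sin(a); E=[]; V=[]
    for lx,ly,z0,z1 in M[t]:
        q=np.array([(1,1),(-1,1),(-1,-1),(1,-1)])*[lx/2,ly/2]@np.array([[c,s],[-s,c]])+[x,y]
        top=np.c_[q,[z+z1]*4]; bot=np.c_[q,[z+z0]*4]; V+=[*top,*bot]
        E+=[(top[i],top[(i+1)%4]) for i in range(4)]
    return E,np.array(V)
def pts(t,pose,z,n,k=25):
    E,V=edges(t,pose[0],pose[1],z,pose[2]); s=np.linspace(0,1,k)[:,None]
    if t!="panel":E=E[4:]   # top face of upper block
    L=[proj(a+(b-a)*s,n) for a,b in E]
    h=cv2.convexHull(proj(V,n).astype(np.float32))[:,0]
    L+=[h[i]+(h[(i+1)%len(h)]-h[i])*s for i in range(len(h))]
    return L
def grad(im):
    g=0
    f=cv2.GaussianBlur(cv2.cvtColor(im,cv2.COLOR_BGR2LAB).astype(np.float32),(0,0),.9)
    for c in range(3): g=g+cv2.Sobel(f[:,:,c],-1,1,0)**2+cv2.Sobel(f[:,:,c],-1,0,1)**2
    return np.minimum(np.sqrt(g),120)
def fit(t,p0,z,ims,cams=("top","side")):
    G={n:grad(ims[n]) for n in cams}
    def cost(p):
        s=0
        for n in cams:
            w=.4 if n=="side" else 1.
            s-=w*np.mean([map_coordinates(G[n],[l[:,1],l[:,0]],order=1).mean() for l in pts(t,p,z,n)])
        return s
    best=None
    for dx in(-.006,0,.006):
        for dy in(-.006,0,.006):
            for da in (-.12,0,.12):
                p=np.array(p0)+[dx,dy,da]
                r=minimize(cost,p,method="Nelder-Mead",options=dict(initial_simplex=p+np.array([[0,0,0],[.005,0,0],[0,.005,0],[0,0,.08]]),xatol=1e-4,fatol=1e-3))
                if best is None or r.fun<best.fun: best=r
    return best.x,best.fun
def draw(ims,items,n,roi,f,name):
    x0,y0,x1,y1=roi; im=cv2.resize(ims[n][y0:y1,x0:x1],None,fx=f,fy=f,interpolation=cv2.INTER_CUBIC)
    for t,p,z in items:
        for l in pts(t,p,z,n): cv2.polylines(im,[np.int32((l-[x0,y0]+.5)*f)],False,(255,0,255),1)
    cv2.imwrite(name,im)
E
cat > f1.py <<'E'
from fit import *
ims={n:cv2.imread(f"pics/{n}0.png") for n in P}
def ini(cx,cy,z): return ray((150+(cx+.5)/4-.5,150+(cy+.5)/4-.5),z)[:2]
I=[("panel",218,294,.012,0,.14),("contactor",680,180,.074,.004,-.05),("aux_block",532,188,.04,.004,.45),
 ("overload_relay",543,330,.068,.004,-.32),("power_supply",690,303,.086,.004,-.21)]
out=[]
for t,cx,cy,zt,z,a in I:
    p0=[*ini(cx,cy,zt),a]
    a1=fit(t,p0,z,ims,("top",)); a2=fit(t,p0,z,ims); a3=fit(t,a2[0],z,ims,("side",))
    print(t,np.round(p0,3),np.round(a1[0],4),np.round(a2[0],4),np.round(a3[0],4)); out.append((t,a2[0],z))
draw(ims,out,"top",(155,160,350,270),4,"pics/ft.png"); draw(ims,out,"side",(150,130,390,300),3.3,"pics/fs.png")
E
python3 f1.py
```

```text
panel [0.514 0.19  0.14 ] [0.5133 0.1923 0.119 ] [0.5151 0.1911 0.1212] [0.5178 0.1873 0.1111]
contactor [ 0.604 -0.231 -0.05 ] [ 0.6074 -0.2285 -0.0226] [ 0.6074 -0.2287 -0.0226] [ 0.6122 -0.2388 -0.4006]
aux_block [ 0.602 -0.1    0.45 ] [ 0.5967 -0.0987  0.5128] [ 0.5991 -0.101   0.5423] [ 0.6026 -0.1036  0.5141]
overload_relay [ 0.473 -0.104 -0.32 ] [ 0.4729 -0.0994 -0.3936] [ 0.4727 -0.1006 -0.3914] [ 0.4731 -0.1041 -0.3737]
power_supply [ 0.494 -0.234 -0.21 ] [ 0.49   -0.2306 -0.2698] [ 0.49   -0.2309 -0.2667] [ 0.4912 -0.2371 -0.2237]
```

View pics/ft.png

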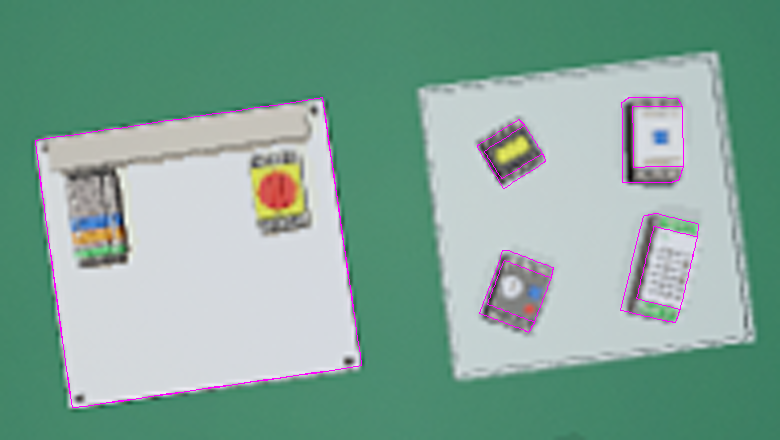

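View pics/fs.png

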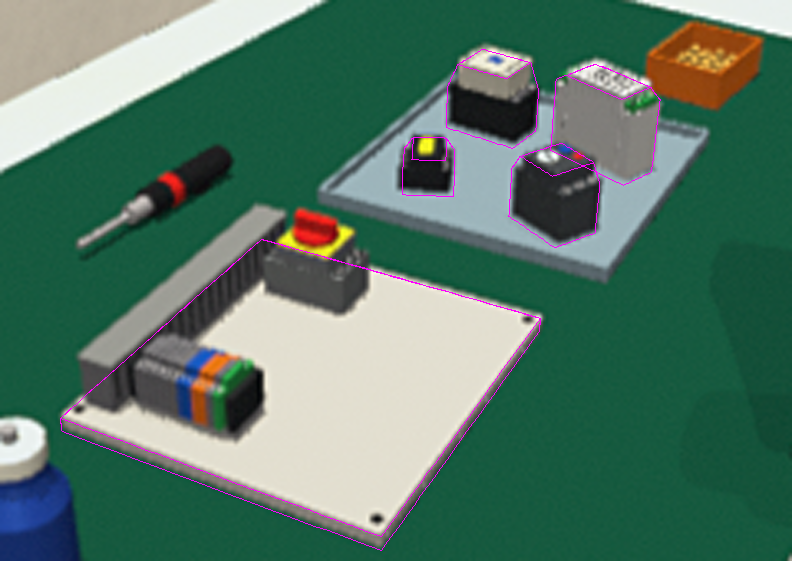

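```bash
cat > plan.py <<'E'
import numpy as np, sys
# usage: plan(start, [waypoints]) pose=(x,y,z,yaw); prints per-call shift/turn
def plan(p,W,v=35):
    p=np.array(p,float)
    for w in W:
        w=np.array(w,float)
        while 1:
            c,s=np.cos(p[3]),np.sin(p[3]); d=w-p
            t=np.array([c*d[0]+s*d[1],s*d[0]-c*d[1],-d[2]])*10; r=-d[3]/(np.pi/2)
            k=min(1,1/max(1e-9,np.abs(t).max()));  
            n=np.ceil(max(np.linalg.norm(t*k)*100/v,abs(r*k)*90/6.5))
            t=np.round(t*k,3); r=round(r*k,3)
            print(*t,'turn',r,'rows',int(n),end=' -> ')
            t=t/10; p=p+[c*t[0]+s*t[1],s*t[0]-c*t[1],-t[2],-r*np.pi/2]; print(np.round(p,4))
            if k==1: break
PAN=(.5143,.1903,.120)
def on(x,y): c,s=np.cos(PAN[2]),np.sin(PAN[2]); return PAN[0]+c*x-s*y,PAN[1]+s*x+c*y
E
python3 - <<'E'
from plan import *; from fit import ray
print("bottle",ray((159,291),.067,"side"),"bin",ray((364,148),.02,"side"))
for n,x,y in(("cont",.045,0),("over",-.038,0),("psu",-.05,-.084)): print(n,np.round(on(x,y),4))
plan((.2034,-.511,.2225,.3788),[(.6084,-.2305,.14,-.02),(.6084,-.2305,.04,-.02)])
x,y=on(.045,0)
plan((.6084,-.2305,.16,-.02),[(x,y,.16,.12),(x,y,.06,.12),(x,y,.0485,.12)],v=28)
E
```

```text
bottle [0.50754647 0.47063986 0.067     ] bin [ 0.48402614 -0.47006337  0.02      ]
cont [0.559  0.1957]
over [0.4766 0.1858]
psu [0.4747 0.1009]
1.0 -0.231 0.172 turn 0.053 rows 3 -> [ 0.2878 -0.4526  0.2053  0.2955]
1.0 -0.321 0.176 turn 0.054 rows 4 -> [ 0.3741 -0.3927  0.1877  0.2107]
1.0 -0.417 0.181 turn 0.056 rows 4 -> [ 0.4631 -0.331   0.1696  0.1228]
1.0 -0.524 0.189 turn 0.058 rows 4 -> [ 0.556  -0.2668  0.1507  0.0317]
0.535 -0.346 0.107 turn 0.033 rows 2 -> [ 0.6084 -0.2305  0.14   -0.0202]
0.0 -0.0 1.0 turn -0.0 rows 3 -> [ 0.6084 -0.2305  0.04   -0.0202]
-0.136 -1.0 -0.0 turn -0.021 rows 4 -> [ 0.5968 -0.1302  0.16    0.013 ]
-0.103 -1.0 -0.0 turn -0.021 rows 4 -> [ 0.5852 -0.0304  0.16    0.046 ]
-0.07 -1.0 -0.0 turn -0.021 rows 4 -> [0.5736 0.0692 0.16   0.079 ]
-0.036 -1.0 -0.0 turn -0.021 rows 4 -> [0.5621 0.1686 0.16   0.1119]
-0.001 -0.273 -0.0 turn -0.005 rows 1 -> [0.559  0.1957 0.16   0.1198]
-0.0 0.0 1.0 turn -0.0 rows 4 -> [0.559  0.1957 0.06   0.1198]
-0.0 0.0 0.115 turn -0.0 rows 1 -> [0.559  0.1957 0.0485 0.1198]
```

>>> {"op": "servo_tool", "data": {"plan": [[1,-0.231,0.172,0,0,0.053,75],[1,-0.231,0.172,0,0,0.053,75],[1,-0.231,0.172,0,0,0.053,75]]}}

```text
time: 1.35
tool_pos: [0.29, -0.4504, 0.2046]
ee_rot: [-3.14, -0.002, 0.297]
wrist_force: [-0.4, -0.1, 0.2]
width: 0.0772
finger_force: 0.0
```

>>> {"op": "servo_tool", "data": {"plan": [[1,-0.321,0.176,0,0,0.054,75],[1,-0.321,0.176,0,0,0.054,75],[1,-0.321,0.176,0,0,0.054,75]]}}

```text
time: 1.6
tool_pos: [0.3765, -0.3901, 0.187]
ee_rot: [-3.14, -0.001, 0.213]
wrist_force: [-0.2, -0.8, 0.3]
width: 0.075
finger_force: 0.0
```

>>> {"op": "servo_tool", "data": {"plan": [[1,-0.417,0.181,0,0,0.056,75],[1,-0.417,0.181,0,0,0.056,75],[1,-0.417,0.181,0,0,0.056,75]]}}

```text
time: 1.85
tool_pos: [0.4654, -0.3285, 0.1689]
ee_rot: [-3.14, -0.001, 0.125]
wrist_force: [0.3, -0.3, -1.3]
width: 0.0749
finger_force: 0.0
```

>>> {"op": "servo_tool", "data": {"plan": [[1,-0.524,0.189,0,0,0.058,75],[1,-0.524,0.189,0,0,0.058,75],[1,-0.524,0.189,0,0,0.058,75],[1,-0.524,0.189,0,0,0.058,75]]}}

```text
time: 2.18
tool_pos: [0.5593, -0.2623, 0.1485]
ee_rot: [-3.138, 0.0, 0.038]
wrist_force: [-0.3, 0.3, -0.0]
width: 0.0751
finger_force: 0.0
```

>>> {"op": "servo_tool", "data": {"plan": [[0.535,-0.346,0.107,0,0,0.033,75],[0.535,-0.346,0.107,0,0,0.033,75],[0.535,-0.346,0.107,0,0,0.033,75],[0.535,-0.346,0.107,0,0,0.033,75]]}}

```text
time: 2.52
tool_pos: [0.6082, -0.2303, 0.1393]
ee_rot: [3.141, 0.002, -0.019]
wrist_force: [-0.5, -1.0, 0.5]
width: 0.0751
finger_force: 0.0
```

>>> {"op": "servo_tool", "data": {"plan": [[0,0,0.3,0,0,0,75],[0,0,0.6,0,0,0,75],[0,0,0.85,0,0,0,75],[0,0,1,0,0,0,75],[0,0,1,0,0,0,75],[0,0,1,0,0,0,60],[0,0,1,0,0,0,50],[0,0,1,0,0,0,40],[0,0,1,0,0,0,30],[0,0,1,0,0,0,30],[0,0,1,0,0,0,30],[0,0,1,0,0,0,30]]}}

```text
time: 3.52
tool_pos: [0.6092, -0.2308, 0.0417]
ee_rot: [3.141, -0.002, -0.02]
wrist_force: [-0.1, -0.2, 4.6]
width: 0.0445
finger_force: 30.0
```

>>> {"op": "servo_tool", "data": {"plan": [[0,0,-0.1,0,0,0,30],[0,0,-0.3,0,0,0,30],[0,0,-0.5,0,0,0,30],[0,0,-0.7,0,0,0,30],[0,0,-0.9,0,0,0,30],[0,0,-1,0,0,0,30],[0,0,-1,0,0,0,30]]}}

```text
time: 4.1
tool_pos: [0.6095, -0.2311, 0.1428]
ee_rot: [3.139, -0.004, -0.02]
wrist_force: [0.5, -0.9, -3.0]
width: 0.0447
finger_force: 30.0
```

Run:
```python
from bench import robot
import cv2
o=robot.get_obs(); print(o["width"],o["tool_pos"],o["ee_rot"])
a=robot.snapshot("top")[130:260,220:390,::-1]; b=robot.snapshot("side")[90:230,240:410,::-1]
a=cv2.resize(a,(510,390),interpolation=2); b=cv2.resize(b,(510,420),interpolation=2)
cv2.imwrite("pics/g1.png",cv2.resize(cv2.vconcat([a,b]),None,fx=.74,fy=.74))
```

```text
0.044672213948953834 [ 0.60951404 -0.23106342  0.14282476] [ 3.13939447 -0.00424775 -0.02001726]
```

View pics/g1.png

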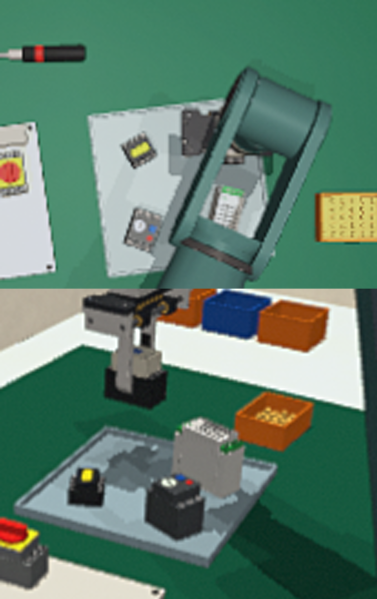

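>>> {"op": "servo_tool", "data": {"plan": [[0,-0.2,-0.2,0,0,0,30],[-0.03,-0.4,-0.25,0,0,-0.01,30],[-0.08,-0.65,-0.25,0,0,-0.015,30],[-0.136,-1,-0.25,0,0,-0.021,30]]}}

```text
time: 4.53
tool_pos: [0.5959, -0.131, 0.1628]
ee_rot: [3.141, 0.003, 0.01]
wrist_force: [1.1, 0.1, -3.2]
width: 0.045
finger_force: 30.0
```

>>> {"op": "servo_tool", "data": {"plan": [[-0.034,-0.33,0,0,0,-0.007,30],[-0.068,-0.66,0,0,0,-0.014,30],[-0.103,-1,0,0,0,-0.021,30]]}}

```text
time: 4.78
tool_pos: [0.5835, -0.029, 0.1621]
ee_rot: [-3.141, 0.005, 0.046]
wrist_force: [0.9, -0.0, -4.3]
width: 0.0446
finger_force: 30.0
```

>>> {"op": "servo_tool", "data": {"plan": [[-0.023,-0.33,0,0,0,-0.007,30],[-0.046,-0.66,0,0,0,-0.014,30],[-0.07,-1,0,0,0,-0.021,30]]}}

```text
time: 5.03
tool_pos: [0.5719, 0.0705, 0.1622]
ee_rot: [3.142, 0.005, 0.079]
wrist_force: [0.2, 0.3, -3.0]
width: 0.0447
finger_force: 30.0
```

>>> {"op": "servo_tool", "data": {"plan": [[-0.012,-0.3,0,0,0,-0.007,30],[-0.024,-0.6,0,0,0,-0.014,30],[-0.036,-0.85,0,0,0,-0.021,30],[-0.036,-1,0,0,0,-0.021,30]]}}

```text
time: 5.37
tool_pos: [0.56, 0.1713, 0.1621]
ee_rot: [-3.141, 0.005, 0.115]
wrist_force: [0.4, 0.9, -3.1]
width: 0.0446
finger_force: 30.0
```

>>> {"op": "servo_tool", "data": {"plan": [[-0.001,-0.15,0,0,0,-0.005,30],[-0.001,-0.273,0,0,0,-0.005,30],[-0.001,-0.273,0.1,0,0,-0.005,30],[-0.001,-0.273,0.2,0,0,-0.005,30],[-0.001,-0.273,0.2,0,0,-0.005,30],[-0.001,-0.273,0.2,0,0,-0.005,30]]}}

```text
time: 5.87
tool_pos: [0.558, 0.1943, 0.1425]
ee_rot: [3.14, 0.004, 0.118]
wrist_force: [0.3, -0.1, -2.8]
width: 0.045
finger_force: 30.0
```

Run:
```python
from bench import robot
import cv2
o=robot.get_obs(); print(o["width"],o["tool_pos"],o["ee_rot"])
b=robot.snapshot("side")[120:310,150:350,::-1]
cv2.imwrite("pics/g2.png",cv2.resize(b,None,fx=3,fy=3,interpolation=2))
```

```text
0.045019970985843885 [0.55803008 0.1942839  0.14252803] [3.14042676 0.00440979 0.11822901]
```

View pics/g2.png

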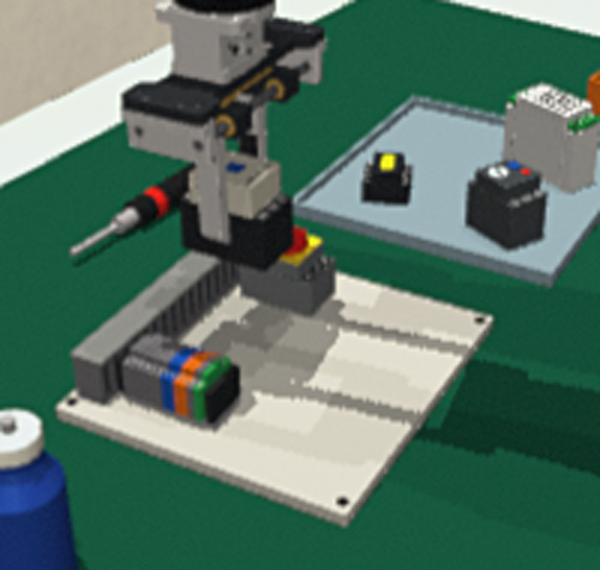

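>>> {"op": "servo_tool", "data": {"plan": [[0,0,0.25,0,0,0,30],[0,0,0.5,0,0,0,30],[0,0,0.7,0,0,0,30],[0,0,0.8,0,0,0,30],[0,0,0.85,0,0,0,30],[0,0,0.88,0,0,0,30],[0,0,0.88,0,0,0,30],[0,0,0.88,0,0,0,30]]}}

```text
time: 6.58
tool_pos: [0.5601, 0.1958, 0.0585]
ee_rot: [-3.141, -0.003, 0.119]
wrist_force: [-0.1, 0.3, -3.4]
width: 0.0449
finger_force: 30.0
```

>>> {"op": "servo_tool", "data": {"plan": [[0,0,0.01,0,0,0,30],[0,0,0.02,0,0,0,30],[0,0,0.02,0,0,0,30]]}}

```text
time: 6.83
tool_pos: [0.5593, 0.1958, 0.0556]
ee_rot: [-3.142, -0.001, 0.12]
wrist_force: [0.1, -0.5, -3.1]
width: 0.0447
finger_force: 30.0
```

>>> {"op": "servo_tool", "data": {"plan": [[0,0,0.01,0,0,0,30],[0,0,0.01,0,0,0,30]]}}

```text
time: 7.0
tool_pos: [0.559, 0.1957, 0.054]
ee_rot: [3.142, -0.0, 0.12]
wrist_force: [-0.3, -0.1, -3.8]
width: 0.0451
finger_force: 30.0
```

>>> {"op": "servo_tool", "data": {"plan": [[0,0,0.015,0,0,0,30],[0,0,0.03,0,0,0,30],[0,0,0.03,0,0,0,30]]}}

```text
time: 7.25
tool_pos: [0.5587, 0.1956, 0.0504]
ee_rot: [3.141, 0.001, 0.12]
wrist_force: [1.1, -0.2, -3.5]
width: 0.0447
finger_force: 30.0
```

>>> {"op": "servo_tool", "data": {"plan": [[0,0,0.01,0,0,0,30],[0,0,0.01,0,0,0,30]]}}

```text
time: 7.42
tool_pos: [0.5591, 0.1957, 0.05]
ee_rot: [3.141, -0.0, 0.12]
wrist_force: [0.4, -0.2, -2.4]
width: 0.0452
finger_force: 30.0
```

>>> {"op": "servo_tool", "data": {"plan": [[0,0,0.005,0,0,0,30],[0,0,0.01,0,0,0,30],[0,0,0.01,0,0,0,30]]}}

```text
time: 7.67
tool_pos: [0.5591, 0.1957, 0.0498]
ee_rot: [3.142, -0.001, 0.12]
wrist_force: [-1.7, 0.3, 1.3]
width: 0.045
finger_force: 30.0
```

>>> {"op": "servo_tool", "data": {"plan": [[0,0,0,0,0,0,50],[0,0,0,0,0,0,56],[0,0,0,0,0,0,62],[0,0,0,0,0,0,62],[0,0,-0.1,0,0,0,62],[0,0,-0.35,0,0,0,62],[0,0,-0.7,0,0,0,62],[0,0,-1,0,0,0,62]]}}

```text
time: 8.33
tool_pos: [0.5589, 0.1957, 0.1508]
ee_rot: [3.142, -0.0, 0.12]
wrist_force: [0.7, 0.5, 0.1]
width: 0.0623
finger_force: 0.0
```

Run:
```python
from plan import *
x,y=on(.045,0)
plan((x,y,.149,.12),[(.598,-.101,.14,.515)])
print(); plan((.598,-.101,.15,.515),[(x,y,.15,.12)],v=30)
```

```text
0.011 1.0 0.03 turn -0.084 rows 3 -> [0.572  0.0965 0.146  0.2519]
-0.122 1.0 0.03 turn -0.085 rows 3 -> [ 0.5852 -0.0033  0.143   0.3855]
-0.248 0.953 0.03 turn -0.082 rows 3 -> [ 0.598  -0.101   0.14    0.5143]

0.404 -1.0 -0.0 turn 0.091 rows 4 -> [0.5839 0.0059 0.15   0.3721]
0.246 -1.0 -0.0 turn 0.086 rows 4 -> [0.5705 0.108  0.15   0.237 ]
0.094 -0.879 -0.0 turn 0.074 rows 3 -> [0.559  0.1957 0.15   0.1207]
```

>>> {"op": "servo_tool", "data": {"plan": [[0.011,1,0.03,0,0,-0.084,70],[0.011,1,0.03,0,0,-0.084,70],[0.011,1,0.03,0,0,-0.084,70]]}}

```text
time: 8.58
tool_pos: [0.5731, 0.0933, 0.1481]
ee_rot: [3.139, -0.003, 0.251]
wrist_force: [-0.2, 0.0, -0.7]
width: 0.0702
finger_force: 0.0
```

>>> {"op": "servo_tool", "data": {"plan": [[-0.122,1,0.03,0,0,-0.085,70],[-0.122,1,0.03,0,0,-0.085,70],[-0.122,1,0.03,0,0,-0.085,70]]}}

```text
time: 8.83
tool_pos: [0.5855, -0.0075, 0.1439]
ee_rot: [3.139, -0.0, 0.383]
wrist_force: [-1.3, 0.6, 1.0]
width: 0.0697
finger_force: 0.0
```

>>> {"op": "servo_tool", "data": {"plan": [[-0.248,0.953,0.19,0,0,-0.082,70],[-0.248,0.953,0.19,0,0,-0.082,70],[-0.248,0.953,0.19,0,0,-0.082,70],[-0.248,0.953,0.19,0,0,-0.082,70],[-0.248,0.953,0.19,0,0,-0.082,70]]}}

```text
time: 9.25
tool_pos: [0.5979, -0.1019, 0.1242]
ee_rot: [-3.141, -0.0, 0.512]
wrist_force: [0.8, -0.0, -0.2]
width: 0.0702
finger_force: 0.0
```

>>> {"op": "servo_tool", "data": {"plan": [[0,0,0.3,0,0,0,70],[0,0,0.6,0,0,0,70],[0,0,0.8,0,0,0,70],[0,0,0.9,0,0,0,70],[0,0,0.98,0,0,0,70],[0,0,1,0,0,0,70],[0,0,1,0,0,0,60],[0,0,1,0,0,0,50],[0,0,1,0,0,0,40],[0,0,1,0,0,0,30],[0,0,1,0,0,0,30],[0,0,1,0,0,0,30]]}}

```text
time: 10.25
tool_pos: [0.5988, -0.1012, 0.0253]
ee_rot: [3.14, -0.002, 0.514]
wrist_force: [-0.1, 0.9, 3.5]
width: 0.0443
finger_force: 29.6
```

>>> {"op": "servo_tool", "data": {"plan": [[0,0,-0.1,0,0,0,30],[0,0,-0.3,0,0,0,30],[0,0,-0.6,0,0,0,30],[0,0,-0.85,0,0,0,30],[0,0,-1,0,0,0,30]]}}

```text
time: 10.67
tool_pos: [0.5991, -0.1014, 0.1279]
ee_rot: [3.138, -0.003, 0.514]
wrist_force: [0.4, -0.8, -0.0]
width: 0.0441
finger_force: 29.6
```

```bash
cat > f2.py <<'E'
from fit import *; from plan import PAN,on
ims={n:robot.snapshot(n)[:,:,::-1].copy() for n in P}
x,y=on(.045,0)
for n in P:
    print(n,np.round(fit("contactor",[x,y,.12],.012,ims,(n,))[0],4), np.round(fit("panel",PAN,0,ims,(n,))[0],4))
draw(ims,[("contactor",(x,y,.12),.012)],"top",(160,165,260,265),5,"pics/c_t.png")
cv2.imwrite("pics/c_s.png",cv2.resize(ims["side"][90:310,140:360],None,fx=2.5,fy=2.5,interpolation=2))
E
python3 f2.py
```

```text
top [0.5562 0.1957 0.1174] [0.5133 0.1923 0.119 ]
side [0.56   0.1948 0.1823] [0.5174 0.1882 0.1101]
```

View pics/c_t.png

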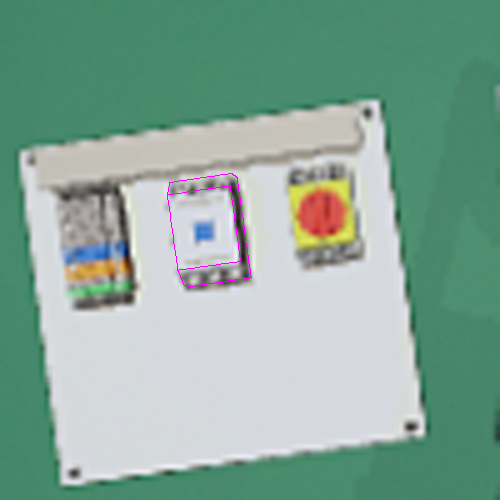

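View pics/c_s.png

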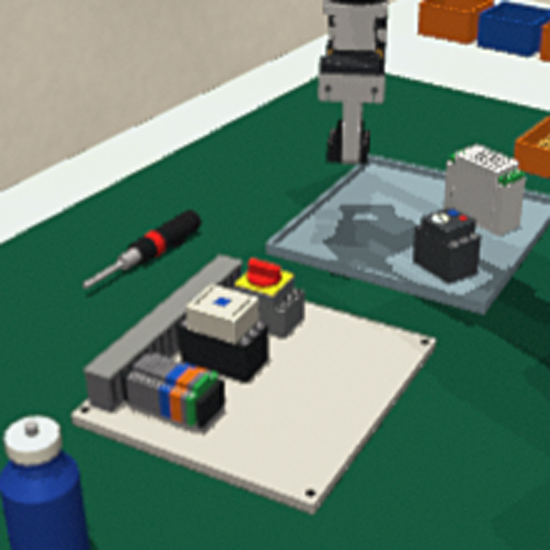

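Run:
```python
from plan import *
plan((.598,-.101,.124,.5143),[(.5572,.1957,.135,.12)],v=30)
```

```text
0.397 -1.0 -0.04 turn 0.09 rows 4 -> [0.5834 0.0056 0.128  0.3729]
0.241 -1.0 -0.038 turn 0.086 rows 4 -> [0.5694 0.1075 0.1318 0.2378]
0.089 -0.886 -0.032 turn 0.075 rows 3 -> [0.5572 0.1957 0.135  0.12  ]
```

>>> {"op": "servo_tool", "data": {"plan": [[0.1,-0.25,-0.04,0,0,0.02,30],[0.2,-0.5,-0.04,0,0,0.045,30],[0.3,-0.75,-0.04,0,0,0.07,30],[0.397,-1,-0.04,0,0,0.09,30]]}}

```text
time: 11.1
tool_pos: [0.582, 0.0065, 0.1261]
ee_rot: [-3.14, 0.003, 0.37]
wrist_force: [1.3, -1.2, -1.3]
width: 0.0442
finger_force: 29.6
```

>>> {"op": "servo_tool", "data": {"plan": [[0.08,-0.33,-0.038,0,0,0.03,30],[0.16,-0.66,-0.038,0,0,0.06,30],[0.241,-1,-0.038,0,0,0.086,30]]}}

```text
time: 11.35
tool_pos: [0.5681, 0.1086, 0.1301]
ee_rot: [-3.141, 0.003, 0.234]
wrist_force: [1.1, -0.0, -0.9]
width: 0.0441
finger_force: 29.6
```

>>> {"op": "servo_tool", "data": {"plan": [[0.04,-0.3,-0.032,0,0,0.03,30],[0.07,-0.6,-0.032,0,0,0.06,30],[0.089,-0.8,-0.032,0,0,0.075,30],[0.089,-0.886,-0.032,0,0,0.075,30],[0.089,-0.886,0.1,0,0,0.075,30],[0.089,-0.886,0.2,0,0,0.075,30],[0.089,-0.886,0.25,0,0,0.075,30],[0.089,-0.886,0.25,0,0,0.075,30],[0.089,-0.886,0.25,0,0,0.075,30]]}}

```text
time: 12.1
tool_pos: [0.557, 0.1947, 0.1059]
ee_rot: [3.141, 0.002, 0.119]
wrist_force: [0.1, 1.0, -0.6]
width: 0.0441
finger_force: 29.7
```

>>> {"op": "servo_tool", "data": {"plan": [[0,0,0.01,0,0,0,30],[0,0,0.02,0,0,0,30],[0,0,0.02,0,0,0,30],[0,0,0.02,0,0,0,30]]}}

```text
time: 12.43
tool_pos: [0.5574, 0.1956, 0.105]
ee_rot: [3.142, -0.0, 0.119]
wrist_force: [-1.2, -0.7, -0.5]
width: 0.0438
finger_force: 29.7
```

>>> {"op": "servo_tool", "data": {"plan": [[0,0,0.005,0,0,0,30],[0,0,0.01,0,0,0,30],[0,0,0.01,0,0,0,30],[0,0,0.01,0,0,0,30]]}}

```text
time: 12.77
tool_pos: [0.5572, 0.1958, 0.1037]
ee_rot: [3.142, 0.0, 0.12]
wrist_force: [0.5, 0.1, -0.4]
width: 0.0445
finger_force: 29.7
```

>>> {"op": "servo_tool", "data": {"plan": [[0,0,0.005,0,0,0,30],[0,0,0.01,0,0,0,30],[0,0,0.01,0,0,0,30],[0,0,0.01,0,0,0,30]]}}

```text
time: 13.1
tool_pos: [0.5573, 0.1958, 0.1034]
ee_rot: [3.142, -0.001, 0.12]
wrist_force: [-1.4, 0.3, 2.5]
width: 0.0437
finger_force: 29.7
```

>>> {"op": "servo_tool", "data": {"plan": [[0,0,0,0,0,0,48],[0,0,0,0,0,0,54],[0,0,0,0,0,0,60],[0,0,0,0,0,0,60],[0,0,-0.1,0,0,0,60],[0,0,-0.3,0,0,0,60],[0,0,-0.6,0,0,0,60]]}}

```text
time: 13.68
tool_pos: [0.5554, 0.1952, 0.1605]
ee_rot: [3.141, 0.007, 0.12]
wrist_force: [0.5, 0.9, -0.6]
width: 0.0602
finger_force: 0.0
```

Run:
```python
from plan import *
plan((.5572,.1957,.1628,.12),[(.4735,-.1015,.14,-.39)])
x,y=on(-.040,0);print(x,y)
plan((.4735,-.1015,.14,-.39),[(x,y,.14,.12)],v=30)
```

```text
-0.416 1.0 0.08 turn 0.114 rows 4 -> [ 0.5279  0.0914  0.1548 -0.0591]
-0.219 1.0 0.076 turn 0.108 rows 3 -> [ 0.5001 -0.0071  0.1472 -0.2287]
-0.045 0.98 0.072 turn 0.103 rows 3 -> [ 0.4735 -0.1015  0.14   -0.3905]
0.47458765456584534 0.1855115117084432
-0.407 -1.0 -0.0 turn -0.122 rows 4 -> [ 0.4739  0.0065  0.14   -0.1984]
-0.197 -1.0 -0.0 turn -0.115 rows 4 -> [ 0.4743  0.1084  0.14   -0.0177]
-0.01 -0.771 -0.0 turn -0.088 rows 3 -> [0.4746 0.1855 0.14   0.1205]
```

>>> {"op": "servo_tool", "data": {"plan": [[-0.1,0.3,0.08,0,0,0.06,75],[-0.416,1,0.08,0,0,0.114,75],[-0.416,1,0.08,0,0,0.114,75],[-0.416,1,0.08,0,0,0.114,75]]}}

```text
time: 14.02
tool_pos: [0.5267, 0.0867, 0.1557]
ee_rot: [3.138, -0.0, -0.065]
wrist_force: [-0.5, 0.3, 0.1]
width: 0.0752
finger_force: 0.0
```

>>> {"op": "servo_tool", "data": {"plan": [[-0.219,1,0.076,0,0,0.108,75],[-0.219,1,0.076,0,0,0.108,75],[-0.219,1,0.076,0,0,0.108,75]]}}

```text
time: 14.27
tool_pos: [0.4992, -0.0098, 0.1476]
ee_rot: [3.14, -0.001, -0.232]
wrist_force: [0.6, -0.6, -0.3]
width: 0.0755
finger_force: 0.0
```

>>> {"op": "servo_tool", "data": {"plan": [[-0.045,0.98,0.072,0,0,0.103,75],[-0.045,0.98,0.072,0,0,0.103,75],[-0.045,0.98,0.072,0,0,0.103,75],[-0.045,0.98,0.072,0,0,0.103,75],[-0.045,0.98,0.072,0,0,0.103,75]]}}

```text
time: 14.68
tool_pos: [0.4737, -0.1017, 0.1406]
ee_rot: [-3.141, -0.001, -0.393]
wrist_force: [-0.3, -0.5, -0.0]
width: 0.0753
finger_force: 0.0
```

>>> {"op": "servo_tool", "data": {"plan": [[0,0,0.3,0,0,0,75],[0,0,0.6,0,0,0,75],[0,0,0.85,0,0,0,75],[0,0,0.98,0,0,0,75],[0,0,0.98,0,0,0,75],[0,0,0.98,0,0,0,60],[0,0,0.98,0,0,0,50],[0,0,0.98,0,0,0,40],[0,0,0.98,0,0,0,30],[0,0,0.98,0,0,0,30],[0,0,0.98,0,0,0,30],[0,0,0.98,0,0,0,30]]}}

```text
time: 15.68
tool_pos: [0.4743, -0.1017, 0.0433]
ee_rot: [-3.141, -0.002, -0.391]
wrist_force: [-0.6, 0.8, 6.2]
width: 0.0454
finger_force: 29.6
```

>>> {"op": "servo_tool", "data": {"plan": [[0,0,-0.1,0,0,0,30],[0,0,-0.3,0,0,0,30],[0,0,-0.6,0,0,0,30],[0,0,-0.85,0,0,0,30],[0,0,-0.98,0,0,0,30]]}}

```text
time: 16.1
tool_pos: [0.4744, -0.1019, 0.1434]
ee_rot: [-3.141, -0.004, -0.391]
wrist_force: [0.6, 0.6, -1.4]
width: 0.0453
finger_force: 29.6
```

```bash
cat > f3.py <<'E'
from fit import *; from plan import PAN,on
ims={n:robot.snapshot(n)[:,:,::-1].copy() for n in P}
M["stack"]=M["contactor"]+[(.046,.044,.07,.094),(.03,.044,.094,.106)]
for n in P: print(n,"aux",np.round(fit("aux_block",(.5565,.1957,.12),.082,ims,(n,))[0],4))
a=cv2.resize(ims["top"][170:260,160:260],(600,540),interpolation=2)[:,:400]; b=cv2.resize(ims["side"][120:280,180:300],(400,540),interpolation=2)
cv2.imwrite("pics/a.png",cv2.hconcat([a,b]))
E
python3 f3.py
```

```text
top aux [0.5654 0.1906 0.0792]
side aux [0.561  0.1924 0.0369]
```

View pics/a.png

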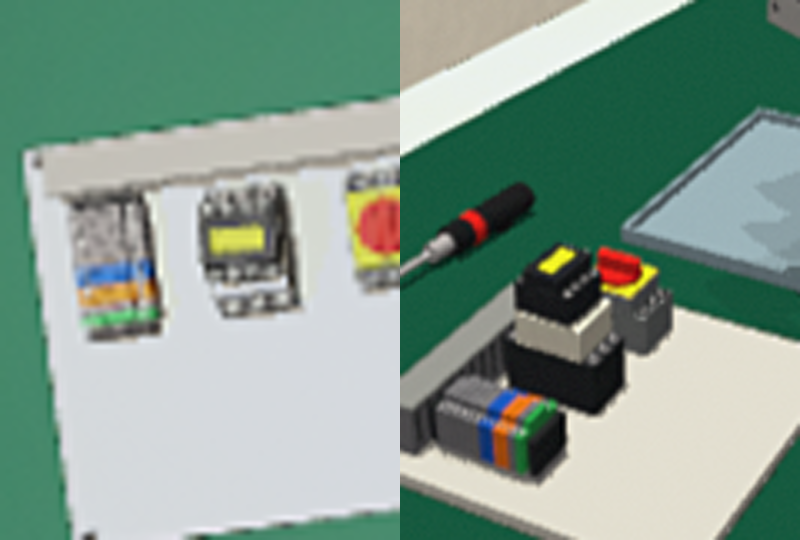

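Run:
```python
from fit import *
def cen(m,lo=50):
    n,l,s,c=cv2.connectedComponentsWithStats(m.astype(np.uint8)); i=1+np.argmax(s[1:,4]); return c[i],s[i,4]
im=robot.snapshot("top")[:,:,::-1]; f=6
z=cv2.resize(im[195:230,185:215],None,fx=f,fy=f,interpolation=cv2.INTER_CUBIC).astype(int)
c,a=cen((z[:,:,2]>z[:,:,0]+60)&(z[:,:,1]>z[:,:,0]+60)); uv=(c+.5)/f-.5+[185,195]; print("yellow top",uv,a,ray(uv,.118))
z=cv2.imread("pics/c_t.png").astype(int)[200:260,180:230]
c,a=cen((z[:,:,0]>z[:,:,2]+50)&(z[:,:,0]>z[:,:,1]+30)); uv=(c+[180,200]+.5)/5-.5+[160,165]; print("blue top",uv,a,ray(uv,.082))
im=cv2.imread("pics/top0.png"); z=cv2.resize(im[190:205,310:330],None,fx=f,fy=f,interpolation=cv2.INTER_CUBIC).astype(int)
c,a=cen((z[:,:,0]>z[:,:,2]+50)&(z[:,:,0]>z[:,:,1]+30)); uv=(c+.5)/f-.5+[310,190]; print("blue0",uv,a,ray(uv,.074))
z=cv2.resize(im[185:210,270:300],None,fx=f,fy=f,interpolation=cv2.INTER_CUBIC).astype(int)
c,a=cen((z[:,:,2]>z[:,:,0]+60)&(z[:,:,1]>z[:,:,0]+60)); uv=(c+.5)/f-.5+[270,185]; print("yellow0",uv,a,ray(uv,.04))
# side
im=robot.snapshot("side")[:,:,::-1];z=cv2.resize(im[185:215,210:240],None,fx=f,fy=f,interpolation=cv2.INTER_CUBIC).astype(int)
c,a=cen((z[:,:,2]>z[:,:,0]+60)&(z[:,:,1]>z[:,:,0]+60)); uv=(c+.5)/f-.5+[210,185]; print("yellow side",uv,a,ray(uv,.118,"side"))
z=cv2.imread("pics/c_s.png").astype(int)[285:320,200:245]
c,a=cen((z[:,:,0]>z[:,:,2]+50)&(z[:,:,0]>z[:,:,1]+20)); uv=(c+[200,285]+.5)/2.5-.5+[140,90]; print("blue side",uv,a,ray(uv,.082,"side"))
```

```text
yellow top [198.94783413 209.4203645 ] 1262 [0.55996137 0.19654109 0.118     ]
blue top [200.28166667 210.84444444] 360 [0.55637896 0.19582503 0.082     ]
blue0 [319.69707207 193.87274775] 444 [ 0.60675397 -0.23114075  0.074     ]
yellow0 [282.63798049 197.0055938 ] 1162 [ 0.60103705 -0.10040245  0.04      ]
yellow side [226.59217311 196.74548803] 1810 [0.56402413 0.19162634 0.118     ]
blue side [228.40107527 210.20322581] 93 [0.56023757 0.19152991 0.082     ]
```

>>> {"op": "servo_tool", "data": {"plan": [[0,0,0.3,0,0,0,30],[0,0,0.6,0,0,0,30],[0,0,0.85,0,0,0,30],[0,0,0.95,0,0,0,30],[0,0,0.97,0,0,0,30],[0,0,0.975,0,0,0,30],[0,0,0.975,0,0,0,30]]}}

```text
time: 16.88
tool_pos: [0.4714, -0.1007, 0.0416]
ee_rot: [3.141, 0.006, -0.391]
wrist_force: [-3.5, 1.0, 3.5]
width: 0.0449
finger_force: 29.9
```

Run:
```python
from plan import *
plan((.4735,-.1015,.15,-.3905),[(.5572,.1957,.15,.12)],v=40)
plan((.5535,.1953,.15,.12),[(.4735,-.1015,.14,-.3905)])
```

```text
-0.117 -1.0 -0.0 turn -0.106 rows 3 -> [ 0.5007 -0.0046  0.15   -0.224 ]
0.051 -1.0 -0.0 turn -0.105 rows 3 -> [ 0.5279  0.0918  0.15   -0.0591]
0.219 -1.0 -0.0 turn -0.108 rows 3 -> [0.5557 0.1903 0.15   0.1106]
0.021 -0.052 -0.0 turn -0.006 rows 1 -> [0.5572 0.1957 0.15   0.12  ]
-0.403 1.0 0.035 turn 0.114 rows 4 -> [ 0.5255  0.0912  0.1465 -0.0591]
-0.207 1.0 0.033 turn 0.108 rows 3 -> [ 0.4989 -0.0074  0.1432 -0.2287]
-0.034 0.974 0.032 turn 0.103 rows 3 -> [ 0.4735 -0.1015  0.14   -0.3905]
```

>>> {"op": "servo_tool", "data": {"plan": [[0,0,0,0,0,0,50],[0,0,0,0,0,0,58],[0,0,0,0,0,0,64],[0,0,0,0,0,0,64],[0,0,-0.1,0,0,0,64],[0,0,-0.4,0,0,0,64],[0,0,-0.8,0,0,0,64],[0,0,-1,0,0,0,64]]}}

```text
time: 17.55
tool_pos: [0.4751, -0.102, 0.1475]
ee_rot: [-3.141, -0.006, -0.391]
wrist_force: [0.4, 1.1, 0.5]
width: 0.0643
finger_force: 0.0
```

>>> {"op": "servo_tool", "data": {"plan": [[-0.117,-1,-0.1,0,0,-0.106,64],[-0.117,-1,-0.1,0,0,-0.106,64],[-0.117,-1,-0.1,0,0,-0.106,64]]}}

```text
time: 17.8
tool_pos: [0.5022, -0.0016, 0.155]
ee_rot: [-3.139, -0.004, -0.222]
wrist_force: [-0.4, 0.2, -0.1]
width: 0.064
finger_force: 0.0
```

>>> {"op": "servo_tool", "data": {"plan": [[0.051,-1,0,0,0,-0.105,64],[0.051,-1,0,0,0,-0.105,64],[0.051,-1,0,0,0,-0.105,64]]}}

```text
time: 18.05
tool_pos: [0.5288, 0.0961, 0.1535]
ee_rot: [-3.139, -0.002, -0.055]
wrist_force: [-0.4, -0.9, -0.2]
width: 0.0641
finger_force: 0.0
```

>>> {"op": "servo_tool", "data": {"plan": [[0.219,-1,0,0,0,-0.108,60],[0.219,-1,0,0,0,-0.108,60],[0.219,-1,0,0,0,-0.108,60]]}}

```text
time: 18.3
tool_pos: [0.5563, 0.1947, 0.1532]
ee_rot: [-3.139, -0.002, 0.115]
wrist_force: [0.3, 0.1, -0.4]
width: 0.0602
finger_force: 0.0
```

>>> {"op": "servo_tool", "data": {"plan": [[0.021,-0.052,0,0,0,-0.006,60],[0.021,-0.052,0,0,0,-0.006,60],[0.021,-0.052,0,0,0,-0.006,60],[0.021,-0.052,0,0,0,-0.006,60]]}}

```text
time: 18.63
tool_pos: [0.5571, 0.1943, 0.1528]
ee_rot: [3.141, -0.0, 0.118]
wrist_force: [-0.2, -0.1, -0.0]
width: 0.0598
finger_force: 0.0
```

>>> {"op": "servo_tool", "data": {"plan": [[0,0,0.2,0,0,0,60],[0,0,0.4,0,0,0,60],[0,0,0.49,0,0,0,60],[0,0,0.49,0,0,0,60],[0,0,0.49,0,0,0,60],[0,0,0.49,0,0,0,52],[0,0,0.49,0,0,0,46],[0,0,0.49,0,0,0,40],[0,0,0.49,0,0,0,30],[0,0,0.49,0,0,0,30],[0,0,0.49,0,0,0,30]]}}

```text
time: 19.55
tool_pos: [0.5581, 0.1958, 0.105]
ee_rot: [3.141, -0.003, 0.12]
wrist_force: [-0.7, -1.3, 7.0]
width: 0.0438
finger_force: 30.0
```

>>> {"op": "servo_tool", "data": {"plan": [[0,0,-0.03,0,0,0,30],[0,0,-0.06,0,0,0,30],[-0.02,0,-0.06,0,0,0,30],[-0.038,0,-0.06,0,0,0,30],[-0.038,0,-0.06,0,0,0,30],[-0.038,0,-0.04,0,0,0,30],[-0.038,0,-0.02,0,0,0,30],[-0.038,0,-0.005,0,0,0,30],[-0.038,0,-0.005,0,0,0,30],[-0.038,0,0,0,0,0,30],[-0.038,0,0,0,0,0,30],[-0.038,0,0,0,0,0,30]]}}

```text
time: 20.55
tool_pos: [0.5534, 0.1953, 0.105]
ee_rot: [3.142, -0.0, 0.12]
wrist_force: [-2.8, -0.1, 6.7]
width: 0.0439
finger_force: 30.0
```

>>> {"op": "servo_tool", "data": {"plan": [[0,0,-0.01,0,0,0,30],[0,0,-0.01,0,0,0,48],[0,0,-0.01,0,0,0,54],[0,0,-0.01,0,0,0,60],[0,0,-0.01,0,0,0,60],[0,0,-0.1,0,0,0,60],[0,0,-0.3,0,0,0,60],[0,0,-0.5,0,0,0,60]]}}

```text
time: 21.22
tool_pos: [0.5528, 0.1951, 0.1533]
ee_rot: [3.141, 0.003, 0.12]
wrist_force: [-0.1, 0.1, 0.2]
width: 0.06
finger_force: 0.0
```

>>> {"op": "servo_tool", "data": {"plan": [[-0.05,0.2,0,0,0,0.06,75],[-0.403,1,0.035,0,0,0.114,75],[-0.403,1,0.035,0,0,0.114,75],[-0.403,1,0.035,0,0,0.114,75]]}}

```text
time: 21.55
tool_pos: [0.524, 0.0863, 0.1504]
ee_rot: [3.138, 0.001, -0.064]
wrist_force: [1.1, 0.7, -0.2]
width: 0.0749
finger_force: 0.0
```

>>> {"op": "servo_tool", "data": {"plan": [[-0.207,1,0.033,0,0,0.108,75],[-0.207,1,0.033,0,0,0.108,75],[-0.207,1,0.033,0,0,0.108,75]]}}

```text
time: 21.8
tool_pos: [0.4979, -0.0104, 0.1472]
ee_rot: [3.14, -0.001, -0.233]
wrist_force: [0.2, 0.7, -0.4]
width: 0.0751
finger_force: 0.0
```

>>> {"op": "servo_tool", "data": {"plan": [[-0.034,0.974,0.067,0,0,0.103,75],[-0.034,0.974,0.067,0,0,0.103,75],[-0.034,0.974,0.067,0,0,0.103,75],[-0.034,0.974,0.067,0,0,0.103,75],[-0.034,0.974,0.067,0,0,0.103,75]]}}

```text
time: 22.22
tool_pos: [0.4736, -0.1018, 0.1405]
ee_rot: [-3.141, -0.001, -0.393]
wrist_force: [0.0, -0.6, 0.6]
width: 0.075
finger_force: 0.0
```

```bash
cat > f4.py <<'E'
from fit import *
def cen(m):
    n,l,s,c=cv2.connectedComponentsWithStats(m.astype(np.uint8)); i=1+np.argmax(s[1:,4]); return c[i]
f=6
for n,(x0,y0,x1,y1) in(("top",(185,195,215,230)),("side",(210,185,240,215))):
    im=robot.snapshot(n)[:,:,::-1]
    z=cv2.resize(im[y0:y1,x0:x1],None,fx=f,fy=f,interpolation=cv2.INTER_CUBIC).astype(int)
    uv=(cen((z[:,:,2]>z[:,:,0]+60)&(z[:,:,1]>z[:,:,0]+60))+.5)/f-.5+[x0,y0]; print(n,"yellow",ray(uv,.118,n))
E
python3 f4.py
```

```text
top yellow [0.55555239 0.19615323 0.118     ]
side yellow [0.5595063  0.19153289 0.118     ]
```

>>> {"op": "servo_tool", "data": {"plan": [[0,0,0.3,0,0,0,75],[0,0,0.6,0,0,0,75],[0,0,0.85,0,0,0,75],[0,0,0.97,0,0,0,75],[0,0,0.97,0,0,0,75],[0,0,0.97,0,0,0,60],[0,0,0.97,0,0,0,50],[0,0,0.97,0,0,0,40],[0,0,0.97,0,0,0,30],[0,0,0.97,0,0,0,30],[0,0,0.97,0,0,0,30]]}}

```text
time: 23.23
tool_pos: [0.4742, -0.1018, 0.0442]
ee_rot: [-3.141, -0.002, -0.391]
wrist_force: [-0.5, -0.0, 3.2]
width: 0.0451
finger_force: 29.9
```

>>> {"op": "servo_tool", "data": {"plan": [[0,0,-0.1,0,0,0,30],[0,0,-0.3,0,0,0,30],[0,0,-0.6,0,0,0,30],[0,0,-0.85,0,0,0,30],[0,0,-0.97,0,0,0,30]]}}

```text
time: 23.65
tool_pos: [0.4747, -0.1021, 0.1439]
ee_rot: [-3.141, -0.006, -0.391]
wrist_force: [0.5, 0.1, -0.8]
width: 0.045
finger_force: 29.9
```

>>> {"op": "servo_tool", "data": {"plan": [[-0.08,-0.25,0,0,0,-0.03,30],[-0.2,-0.5,0,0,0,-0.06,30],[-0.3,-0.75,0,0,0,-0.09,30],[-0.407,-1,0,0,0,-0.122,30]]}}

```text
time: 23.98
tool_pos: [0.4732, 0.0074, 0.1395]
ee_rot: [3.142, 0.001, -0.198]
wrist_force: [1.4, -0.0, -1.9]
width: 0.045
finger_force: 29.9
```

>>> {"op": "servo_tool", "data": {"plan": [[-0.065,-0.33,0,0,0,-0.04,30],[-0.13,-0.66,0,0,0,-0.08,30],[-0.197,-1,0,0,0,-0.115,30]]}}

```text
time: 24.23
tool_pos: [0.4735, 0.1096, 0.1394]
ee_rot: [3.141, 0.001, -0.016]
wrist_force: [0.7, 0.7, -2.5]
width: 0.0447
finger_force: 29.9
```

>>> {"op": "servo_tool", "data": {"plan": [[-0.004,-0.3,0,0,0,-0.04,30],[-0.004,-0.6,0,0,0,-0.08,30],[-0.004,-0.776,0,0,0,-0.088,30],[-0.004,-0.776,0.2,0,0,-0.088,30],[-0.004,-0.776,0.4,0,0,-0.088,30],[-0.004,-0.776,0.6,0,0,-0.088,30],[-0.004,-0.776,0.75,0,0,-0.088,30],[-0.004,-0.776,0.83,0,0,-0.088,30],[-0.004,-0.776,0.85,0,0,-0.088,30],[-0.004,-0.776,0.86,0,0,-0.088,30],[-0.004,-0.776,0.86,0,0,-0.088,30],[-0.004,-0.776,0.86,0,0,-0.088,30]]}}

```text
time: 25.23
tool_pos: [0.4762, 0.1861, 0.0552]
ee_rot: [-3.141, -0.002, 0.119]
wrist_force: [0.6, 0.8, -2.6]
width: 0.045
finger_force: 29.9
```

>>> {"op": "servo_tool", "data": {"plan": [[0,0,0.01,0,0,0,30],[0,0,0.02,0,0,0,30],[0,0,0.02,0,0,0,30],[0,0,0.02,0,0,0,30]]}}

```text
time: 25.57
tool_pos: [0.4755, 0.186, 0.0523]
ee_rot: [3.142, -0.001, 0.12]
wrist_force: [0.1, -0.2, -1.1]
width: 0.045
finger_force: 29.9
```

>>> {"op": "servo_tool", "data": {"plan": [[0,0,0.005,0,0,0,30],[0,0,0.01,0,0,0,30],[0,0,0.01,0,0,0,30]]}}

```text
time: 25.82
tool_pos: [0.4755, 0.186, 0.0522]
ee_rot: [3.141, -0.001, 0.12]
wrist_force: [-2.2, -1.9, 5.6]
width: 0.0451
finger_force: 29.9
```

>>> {"op": "servo_tool", "data": {"plan": [[0,0,0,0,0,0,50],[0,0,0,0,0,0,56],[0,0,0,0,0,0,60],[0,0,0,0,0,0,60],[0,0,-0.1,0,0,0,60],[0,0,-0.4,0,0,0,60],[0,0,-0.8,0,0,0,60],[0,0,-1,0,0,0,60]]}}

```text
time: 26.48
tool_pos: [0.4769, 0.1864, 0.1559]
ee_rot: [-3.141, -0.006, 0.12]
wrist_force: [0.1, 0.3, 1.0]
width: 0.0602
finger_force: 0.0
```

Run:
```python
from plan import *
plan((.4752,.186,.151,.12),[(.491,-.2327,.14,-.265)],v=40)
```

```text
-0.082 1.0 0.026 turn 0.059 rows 3 -> [0.479  0.0857 0.1484 0.0273]
0.01 1.0 0.026 turn 0.058 rows 3 -> [ 0.4828 -0.0142  0.1458 -0.0638]
0.102 1.0 0.027 turn 0.059 rows 3 -> [ 0.4866 -0.1146  0.1431 -0.1565]
0.196 1.0 0.027 turn 0.06 rows 3 -> [ 0.4903 -0.2165  0.1404 -0.2507]
0.047 0.156 0.004 turn 0.009 rows 1 -> [ 0.491  -0.2328  0.14   -0.2648]
```

>>> {"op": "servo_tool", "data": {"plan": [[-0.082,1,0.026,0,0,0.059,70],[-0.082,1,0.026,0,0,0.059,70],[-0.082,1,0.026,0,0,0.059,70]]}}

```text
time: 26.73
tool_pos: [0.4796, 0.0826, 0.1499]
ee_rot: [3.139, -0.002, 0.025]
wrist_force: [-1.3, -0.4, -0.8]
width: 0.0699
finger_force: 0.0
```

>>> {"op": "servo_tool", "data": {"plan": [[0.01,1,0.026,0,0,0.058,70],[0.01,1,0.026,0,0,0.058,70],[0.01,1,0.026,0,0,0.058,70]]}}

```text
time: 26.98
tool_pos: [0.4828, -0.0183, 0.1465]
ee_rot: [3.139, -0.001, -0.068]
wrist_force: [0.2, -0.3, 1.2]
width: 0.0701
finger_force: 0.0
```

```bash
cat > f5.py <<'E'
from fit import *
ims={n:robot.snapshot(n)[:,:,::-1].copy() for n in P}
for n in P:
    print(n,"over",np.round(fit("overload_relay",(.4745,.186,.12),.012,ims,(n,))[0],4),"psu",np.round(fit("power_supply",(.49,-.232,-.265),.004,ims,(n,))[0],4))
draw(ims,[],"side",(170,170,290,290),5,"pics/o_s.png")
draw(ims,[("overload_relay",(.4745,.186,.12),.012)],"top",(160,165,260,265),5,"pics/o_t.png")
a=cv2.imread("pics/o_t.png")[:,:400]; b=cv2.imread("pics/o_s.png")[:500,:400]; cv2.imwrite("pics/o.png",cv2.hconcat([a,b]))
E
python3 f5.py
```

```text
top over [0.4664 0.1849 0.2734] psu [ 0.49   -0.2306 -0.2705]
side over [0.4679 0.1831 0.0016] psu [ 0.4912 -0.2379 -0.2644]
```

View pics/o.png

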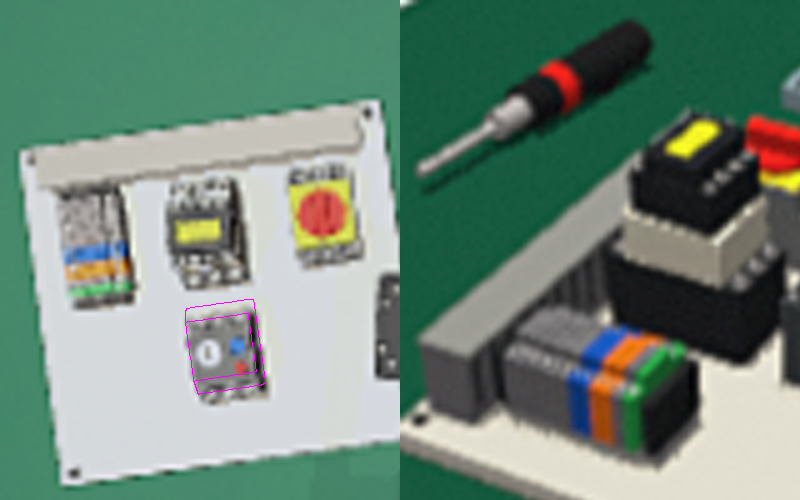

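```bash
cat > f6.py <<'E'
from fit import *
import sys
t=sys.argv[1]; p0=eval(sys.argv[2]); z=float(sys.argv[3]); roi=eval(sys.argv[4])
ims={n:robot.snapshot(n)[:,:,::-1].copy() for n in P}
for n in P:
    G=grad(ims[n]); best=[]
    for dx in np.arange(-.014,.0141,.001):
        for dy in np.arange(-.006,.0061,.001):
            p=(p0[0]+dx,p0[1]+dy,p0[2]); best.append((np.mean([map_coordinates(G,[l[:,1],l[:,0]],order=1).mean() for l in pts(t,p,z,n)]),dx,dy))
    best.sort(reverse=True); print(n,np.round(best[:4],4).tolist())
    if n=="top": b=best[0]
draw(ims,[(t,(p0[0]+b[1],p0[1]+b[2],p0[2]),z)],"top",roi,7,f"pics/{t}_f.png")
E
python3 f6.py overload_relay "(.468,.186,.12)" .012 "(180,200,240,255)"
```

```text
top [[112.9918, 0.001, 0.001], [112.9257, -0.0, 0.001], [112.8839, -0.0, 0.0], [112.789, 0.001, 0.0]]
side [[109.7565, -0.0, -0.002], [109.6611, -0.0, -0.003], [109.607, 0.001, -0.003], [109.3425, 0.001, -0.002]]
```

View pics/overload_relay_f.png

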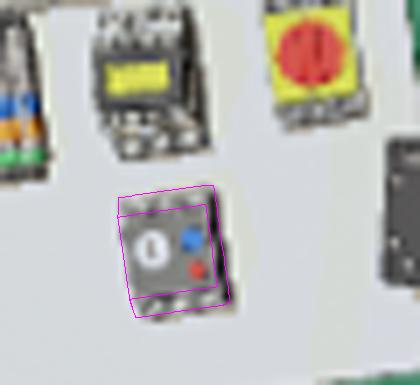

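Run:
```python
from plan import *
plan((.4828,-.0142,.1458,-.0638),[(.4752,.186,.14,.12)],v=40)
plan((.4815,.1868,.15,.12),[(.491,-.2327,.14,-.265)],v=40)
```

```text
-0.102 -1.0 0.029 turn -0.059 rows 3 -> [0.479  0.0862 0.1429 0.0289]
-0.009 -0.998 0.029 turn -0.058 rows 3 -> [0.4752 0.186  0.14   0.12  ]
-0.098 1.0 0.024 turn 0.059 rows 3 -> [0.4837 0.0863 0.1476 0.0273]
-0.005 1.0 0.024 turn 0.058 rows 3 -> [ 0.486  -0.0136  0.1452 -0.0638]
0.087 1.0 0.024 turn 0.059 rows 3 -> [ 0.4883 -0.114   0.1428 -0.1565]
0.181 1.0 0.024 turn 0.059 rows 3 -> [ 0.4906 -0.2156  0.1404 -0.2491]
0.046 0.165 0.004 turn 0.01 rows 1 -> [ 0.491  -0.2327  0.14   -0.2648]
```

Then descend 0.088 to z = 0.052, regrasp, lift 6 mm, shift +6.4 mm, lower.

>>> {"op": "servo_tool", "data": {"plan": [[-0.102,-1,0.029,0,0,-0.059,62],[-0.102,-1,0.029,0,0,-0.059,62],[-0.102,-1,0.029,0,0,-0.059,62]]}}

```text
time: 27.43
tool_pos: [0.4783, 0.0911, 0.1431]
ee_rot: [-3.139, -0.0, 0.033]
wrist_force: [0.7, -0.9, -0.6]
width: 0.0621
finger_force: 0.0
```

>>> {"op": "servo_tool", "data": {"plan": [[-0.009,-0.998,0.029,0,0,-0.058,62],[-0.009,-0.998,0.029,0,0,-0.058,62],[-0.009,-0.998,0.029,0,0,-0.058,62],[-0.009,-0.998,0.029,0,0,-0.058,62],[-0.009,-0.998,0.029,0,0,-0.058,62],[-0.009,-0.998,0.029,0,0,-0.058,62]]}}

```text
time: 27.93
tool_pos: [0.475, 0.1862, 0.14]
ee_rot: [3.141, 0.0, 0.121]
wrist_force: [0.5, -0.7, 0.8]
width: 0.0622
finger_force: 0.0
```

>>> {"op": "servo_tool", "data": {"plan": [[0,0,0.3,0,0,0,62],[0,0,0.6,0,0,0,62],[0,0,0.8,0,0,0,62],[0,0,0.88,0,0,0,62],[0,0,0.88,0,0,0,62],[0,0,0.88,0,0,0,54],[0,0,0.88,0,0,0,46],[0,0,0.88,0,0,0,40],[0,0,0.88,0,0,0,30],[0,0,0.88,0,0,0,30],[0,0,0.88,0,0,0,30]]}}

```text
time: 28.85
tool_pos: [0.4768, 0.1861, 0.054]
ee_rot: [3.142, -0.004, 0.12]
wrist_force: [-0.2, -2.2, 6.2]
width: 0.0449
finger_force: 29.9
```

>>> {"op": "servo_tool", "data": {"plan": [[0,0,-0.03,0,0,0,30],[0,0,-0.06,0,0,0,30],[0.02,0,-0.06,0,0,0,30],[0.04,0,-0.06,0,0,0,30],[0.064,0,-0.06,0,0,0,30],[0.064,0,-0.06,0,0,0,30],[0.064,0,-0.04,0,0,0,30],[0.064,0,-0.02,0,0,0,30],[0.064,0,-0.01,0,0,0,30],[0.064,0,0,0,0,0,30],[0.064,0,0,0,0,0,30],[0.064,0,0,0,0,0,30]]}}

```text
time: 29.85
tool_pos: [0.4817, 0.1867, 0.054]
ee_rot: [3.141, -0.0, 0.12]
wrist_force: [-4.0, -1.2, 9.3]
width: 0.0446
finger_force: 29.9
```

>>> {"op": "servo_tool", "data": {"plan": [[0,0,-0.012,0,0,0,30],[0,0,-0.012,0,0,0,48],[0,0,-0.012,0,0,0,54],[0,0,-0.012,0,0,0,60],[0,0,-0.012,0,0,0,60],[0,0,-0.1,0,0,0,60],[0,0,-0.4,0,0,0,60],[0,0,-0.8,0,0,0,60],[0,0,-0.98,0,0,0,60]]}}

```text
time: 30.6
tool_pos: [0.4835, 0.1872, 0.1552]
ee_rot: [-3.141, -0.007, 0.12]
wrist_force: [1.0, 0.8, 0.8]
width: 0.0597
finger_force: 0.0
```

>>> {"op": "servo_tool", "data": {"plan": [[-0.098,1,0.024,0,0,0.059,70],[-0.098,1,0.024,0,0,0.059,70],[-0.098,1,0.024,0,0,0.059,70]]}}

```text
time: 30.85
tool_pos: [0.4842, 0.0831, 0.149]
ee_rot: [3.139, -0.002, 0.025]
wrist_force: [0.5, -0.3, -0.3]
width: 0.0697
finger_force: 0.0
```

>>> {"op": "servo_tool", "data": {"plan": [[-0.005,1,0.024,0,0,0.058,70],[-0.005,1,0.024,0,0,0.058,70],[-0.005,1,0.024,0,0,0.058,70]]}}

```text
time: 31.1
tool_pos: [0.486, -0.0178, 0.1459]
ee_rot: [3.139, -0.001, -0.068]
wrist_force: [0.4, -0.1, -0.6]
width: 0.07
finger_force: 0.0
```

```bash
python3 f6.py overload_relay "(.474,.186,.12)" .012 "(180,200,240,255)"; python3 f4.py; python3 f6.py power_supply "(.491,-.232,-.265)" .004 "(305,200,340,255)"
```

```text
top [[111.7972, -0.005, 0.001], [111.7058, -0.005, 0.0], [111.5911, -0.004, 0.001], [111.2911, -0.004, 0.0]]
side [[104.4162, -0.002, -0.001], [104.3973, -0.001, -0.002], [104.2598, -0.001, -0.001], [104.013, -0.003, -0.001]]
top yellow [0.55553727 0.19615806 0.118     ]
side yellow [0.55949829 0.19154631 0.118     ]
top [[101.9311, -0.001, 0.001], [101.7997, -0.001, 0.002], [101.2086, -0.0, 0.001], [101.1105, -0.002, 0.002]]
side [[115.671, -0.0, -0.006], [115.5969, -0.0, -0.005], [115.5575, 0.001, -0.006], [115.1957, 0.001, -0.005]]
```

View pics/overload_relay_f.png

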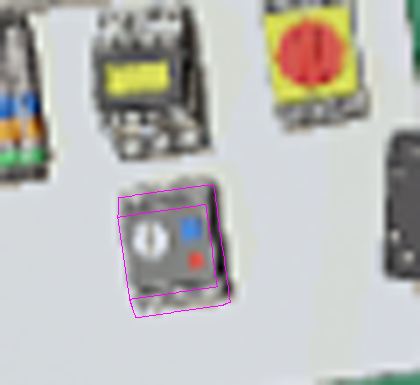

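View pics/power_supply_f.png

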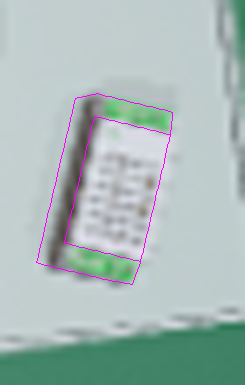

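Run:
```python
from fit import *
im=cv2.cvtColor(robot.snapshot("top"),cv2.COLOR_RGB2GRAY).astype(float)
c,s=np.cos(.12),np.sin(.12)
X=np.arange(-.090,.030,.002)  # plate-x relative to contactor pos (.5563,.1958) minus
X=np.arange(-.130,-.020,.002)
prof=[]
for x in X:
    ys=np.linspace(-.017,.017,18); q=np.c_[.5563+c*x-s*ys,.1958+s*x+c*ys,np.full(18,.055)]
    u=proj(q,"top"); prof.append(map_coordinates(im,[u[:,1],u[:,0]],order=1).mean())
for x,v in zip(X,prof): print(int(round(x*1000)),int(v),end="; ")
```

```text
-130 216; -128 216; -126 216; -124 216; -122 216; -120 210; -118 194; -116 169; -114 155; -112 154; -110 151; -108 136; -106 116; -104 122; -102 132; -100 131; -98 130; -96 129; -94 130; -92 133; -90 141; -88 150; -86 157; -84 161; -82 160; -80 159; -78 158; -76 154; -74 151; -72 143; -70 137; -68 132; -66 129; -64 127; -62 124; -60 135; -58 149; -56 158; -54 170; -52 186; -50 207; -48 218; -46 218; -44 215; -42 202; -40 166; -38 123; -36 121; -34 141; -32 150; -30 146; -28 132; -26 130; -24 147; -22 141;
```

```bash
cat > prof.py <<'E'
from fit import *
def prof(p,z,X,hy=.012,n="top",ax=0):
    im=robot.snapshot(n).astype(float); c,s=np.cos(p[2]),np.sin(p[2]); out=[]
    for x in X:
        ys=np.linspace(-hy,hy,15); a,b=(x,ys) if ax==0 else (ys,x)
        q=np.c_[p[0]+c*a-s*b,p[1]+s*a+c*b,np.full(15,z)]
        u=proj(q,n); out.append([map_coordinates(im[:,:,k],[u[:,1],u[:,0]],order=1).mean() for k in range(3)])
    out=np.array(out); print(" ".join(f"{round(x*1000)}:{int(g-r)}/{int(b)}" for x,(r,g,b) in zip(X,out)))
E
python3 - <<'E'
from prof import *
p=(.491,-.2327,-.265)
prof(p,.078,np.arange(-.06,-.026,.002)); prof(p,.078,np.arange(.026,.06,.002))
# main switch: yellow face centre in plate frame, z=.062
from plan import on
x,y=on(.045,-.084); print(x,y)
prof((x,y,.12),.062,np.arange(-.05,.05,.004),ax=1,hy=.01)
prof((x,y,.12),.05,np.arange(-.06,.06,.004))
E
```

```text
-60:12/205 -58:12/205 -56:12/206 -54:12/206 -52:11/203 -50:12/185 -48:18/156 -46:38/136 -44:64/126 -42:68/130 -40:56/137 -38:61/133 -36:64/138 -34:41/161 -32:12/200 -30:1/222 -28:2/214
26:7/219 28:5/219 30:7/216 32:21/194 34:55/148 36:74/126 38:63/133 40:56/141 42:61/148 44:49/165 46:23/185 48:11/193 50:10/193 52:11/193 54:11/195 56:11/200 58:11/204
0.5690322140256932 0.1122911239162766
-50:7/191 -46:3/223 -42:4/223 -38:4/222 -34:4/215 -30:3/211 -26:3/200 -22:4/132 -18:-13/80 -14:-78/76 -10:-121/79 -6:-125/69 -2:-128/59 2:-131/69 6:-130/67 10:-125/76 14:-116/79 18:-37/76 22:2/137 26:5/214 30:4/223 34:4/216 38:4/210 42:4/209 46:4/209
-60:4/216 -56:4/216 -52:4/216 -48:4/217 -44:4/218 -40:1/192 -36:-2/114 -32:0/123 -28:0/127 -24:2/91 -20:0/86 -16:-53/68 -12:-119/64 -8:-128/71 -4:-128/70 0:-127/69 4:-125/70 8:-119/71 12:-106/71 16:-47/75 20:-2/96 24:2/120 28:0/137 32:1/154 36:3/201 40:1/194 44:-4/142 48:-3/174 52:-3/187 56:-3/187
```

>>> {"op": "servo_tool", "data": {"plan": [[0.087,1,0.024,0,0,0.059,70],[0.087,1,0.024,0,0,0.059,70],[0.087,1,0.024,0,0,0.059,70]]}}

```text
time: 31.9
tool_pos: [0.4884, -0.1169, 0.1428]
ee_rot: [3.139, -0.0, -0.158]
wrist_force: [0.7, -0.1, -0.2]
width: 0.0702
finger_force: 0.0
```

>>> {"op": "servo_tool", "data": {"plan": [[0.181,1,0.024,0,0,0.059,70],[0.181,1,0.024,0,0,0.059,70],[0.181,1,0.024,0,0,0.059,70]]}}

```text
time: 32.15
tool_pos: [0.4904, -0.2194, 0.1402]
ee_rot: [3.139, -0.0, -0.252]
wrist_force: [0.1, -1.0, -0.0]
width: 0.0702
finger_force: 0.0
```

>>> {"op": "servo_tool", "data": {"plan": [[0.046,0.165,0.004,0,0,0.01,70],[0.046,0.165,0.004,0,0,0.01,70],[0.046,0.165,0.004,0,0,0.01,70],[0.046,0.165,0.004,0,0,0.01,70],[0.046,0.165,0.004,0,0,0.01,70]]}}

```text
time: 32.57
tool_pos: [0.4911, -0.2315, 0.14]
ee_rot: [-3.141, 0.0, -0.263]
wrist_force: [0.6, -0.4, 0.3]
width: 0.0702
finger_force: 0.0
```

>>> {"op": "servo_tool", "data": {"plan": [[0,0,0.3,0,0,0,70],[0,0,0.6,0,0,0,70],[0,0,0.83,0,0,0,70],[0,0,0.93,0,0,0,70],[0,0,0.93,0,0,0,70],[0,0,0.93,0,0,0,60],[0,0,0.93,0,0,0,50],[0,0,0.93,0,0,0,40],[0,0,0.93,0,0,0,30],[0,0,0.93,0,0,0,25],[0,0,0.93,0,0,0,25],[0,0,0.93,0,0,0,25]]}}

```text
time: 33.57
tool_pos: [0.4916, -0.2338, 0.0484]
ee_rot: [3.14, -0.003, -0.265]
wrist_force: [-0.9, -0.9, 5.2]
width: 0.0398
finger_force: 30.0
```

>>> {"op": "servo_tool", "data": {"plan": [[0,0,-0.1,0,0,0,25],[0,0,-0.3,0,0,0,25],[0,0,-0.6,0,0,0,25],[0,0,-0.85,0,0,0,25],[0,0,-0.93,0,0,0,25],[0,0,-0.93,0,0,0,25]]}}

```text
time: 34.07
tool_pos: [0.4921, -0.2332, 0.1422]
ee_rot: [3.141, -0.004, -0.265]
wrist_force: [0.1, 0.1, -4.0]
width: 0.04
finger_force: 30.0
```

Run:
```python
from plan import *
x,y=on(-.0506,-.084); print(x,y)
plan((.491,-.2327,.14,-.2648),[(x,y,.14,.12)],v=30)
```

```text
0.4741197084380636 0.10084663689945592
-0.326 -1.0 -0.0 turn -0.077 rows 4 -> [ 0.4857 -0.1277  0.14   -0.1438]
-0.197 -1.0 -0.0 turn -0.075 rows 4 -> [ 0.4805 -0.0259  0.14   -0.026 ]
-0.077 -1.0 -0.0 turn -0.073 rows 4 -> [0.4755 0.0743 0.14   0.0886]
0.01 -0.266 -0.0 turn -0.02 rows 1 -> [0.4741 0.1009 0.14   0.12  ]
```

>>> {"op": "servo_tool", "data": {"plan": [[-0.08,-0.25,0,0,0,-0.02,25],[-0.16,-0.5,0,0,0,-0.04,25],[-0.24,-0.75,0,0,0,-0.06,25],[-0.326,-1,0,0,0,-0.077,25]]}}

```text
time: 34.4
tool_pos: [0.4839, -0.126, 0.1367]
ee_rot: [-3.14, 0.006, -0.144]
wrist_force: [0.1, 0.3, -4.4]
width: 0.0395
finger_force: 30.0
```

>>> {"op": "servo_tool", "data": {"plan": [[-0.065,-0.33,0,0,0,-0.025,25],[-0.13,-0.66,0,0,0,-0.05,25],[-0.197,-1,0,0,0,-0.075,25]]}}

```text
time: 34.65
tool_pos: [0.4785, -0.0243, 0.1369]
ee_rot: [-3.141, 0.005, -0.025]
wrist_force: [1.1, -0.0, -4.7]
width: 0.0399
finger_force: 30.0
```

>>> {"op": "servo_tool", "data": {"plan": [[-0.025,-0.3,0,0,0,-0.025,25],[-0.05,-0.6,0,0,0,-0.05,25],[-0.077,-0.85,0,0,0,-0.073,25],[-0.077,-1,0,0,0,-0.073,25]]}}

```text
time: 34.98
tool_pos: [0.4729, 0.077, 0.1368]
ee_rot: [-3.14, 0.006, 0.092]
wrist_force: [0.3, 0.1, -3.8]
width: 0.0399
finger_force: 30.0
```

>>> {"op": "servo_tool", "data": {"plan": [[0.01,-0.15,0,0,0,-0.02,25],[0.01,-0.266,0,0,0,-0.02,25],[0.01,-0.266,0.2,0,0,-0.02,25],[0.01,-0.266,0.4,0,0,-0.02,25],[0.01,-0.266,0.6,0,0,-0.02,25],[0.01,-0.266,0.74,0,0,-0.02,25],[0.01,-0.266,0.8,0,0,-0.02,25],[0.01,-0.266,0.82,0,0,-0.02,25],[0.01,-0.266,0.82,0,0,-0.02,25],[0.01,-0.266,0.82,0,0,-0.02,25]]}}

```text
time: 35.82
tool_pos: [0.4742, 0.1007, 0.0577]
ee_rot: [3.142, -0.0, 0.119]
wrist_force: [0.4, -0.1, -3.8]
width: 0.0399
finger_force: 30.0
```

>>> {"op": "servo_tool", "data": {"plan": [[0,0,0.005,0,0,0,25],[0,0,0.01,0,0,0,25],[0,0,0.01,0,0,0,25]]}}

```text
time: 36.07
tool_pos: [0.4744, 0.1008, 0.057]
ee_rot: [3.142, -0.0, 0.119]
wrist_force: [0.6, 0.3, -3.7]
width: 0.0399
finger_force: 30.0
```

>>> {"op": "servo_tool", "data": {"plan": [[0,0,0.005,0,0,0,25],[0,0,0.01,0,0,0,25],[0,0,0.01,0,0,0,25]]}}

```text
time: 36.32
tool_pos: [0.4744, 0.1008, 0.0564]
ee_rot: [3.141, -0.0, 0.12]
wrist_force: [-0.3, -0.6, -1.1]
width: 0.04
finger_force: 30.0
```

Touching. Lower slightly, release, rise, and back off toward −y for a look.

>>> {"op": "servo_tool", "data": {"plan": [[0,0,0.005,0,0,0,25],[0,0,0.005,0,0,0,25],[0,0,0.005,0,0,0,44],[0,0,0.005,0,0,0,50],[0,0,0.005,0,0,0,56],[0,0,0.005,0,0,0,56],[0,0,-0.1,0,0,0,56],[0,0,-0.4,0,0,0,56],[0,0,-0.8,0,0,0,56],[0,0,-1,0,0,0,56]]}}

```text
time: 37.15
tool_pos: [0.4759, 0.101, 0.161]
ee_rot: [3.141, -0.006, 0.12]
wrist_force: [0.5, 0.8, 1.4]
width: 0.0558
finger_force: 0.0
```

>>> {"op": "servo_tool", "data": {"plan": [[0,1,0,0,0,0,56],[0,1,0,0,0,0,56],[0,1,0,0,0,0,56]]}}

```text
time: 37.4
tool_pos: [0.4871, -0.0018, 0.1579]
ee_rot: [3.138, -0.003, 0.118]
wrist_force: [0.6, -0.7, -0.5]
width: 0.0558
finger_force: 0.0
```

>>> {"op": "servo_tool", "data": {"plan": [[0,1,0,0,0,0,56],[0,1,0,0,0,0,56],[0,1,0,0,0,0,56],[0,1,0,0,0,0,56],[0,1,0,0,0,0,56]]}}

```text
time: 37.82
tool_pos: [0.4982, -0.0983, 0.1565]
ee_rot: [-3.141, -0.001, 0.117]
wrist_force: [-0.4, 0.4, -0.3]
width: 0.0559
finger_force: 0.0
```

Run:
```python
from prof import *; from plan import on
x,y=on(-.0513,-.084); p=(x,y,.12)
prof(p,.086,np.arange(-.06,-.026,.002)); prof(p,.086,np.arange(.026,.09,.002)); prof(p,.094,np.arange(-.032,.034,.003),ax=1,hy=.02)
a=cv2.resize(robot.snapshot("top")[165:265,160:280,::-1],None,fx=4.5,fy=4.5,interpolation=2)[:,:430]
b=cv2.resize(robot.snapshot("side")[150:300,175:310,::-1],None,fx=2.7,fy=3,interpolation=2)[:450]
cv2.imwrite("pics/end.png",cv2.hconcat([a,b]))
```

```text
-60:4/222 -58:4/222 -56:4/223 -54:4/223 -52:3/223 -50:3/220 -48:7/206 -46:24/172 -44:53/142 -42:65/136 -40:56/142 -38:57/146 -36:61/151 -34:41/171 -32:14/204 -30:2/220 -28:2/210
26:5/219 28:3/222 30:6/216 32:22/189 34:55/144 36:73/128 38:67/134 40:63/141 42:55/155 44:37/173 46:13/194 48:1/208 50:1/214 52:3/216 54:3/208 56:0/182 58:-2/138 60:-1/114 62:0/121 64:0/129 66:0/131 68:0/123 70:2/100 72:4/85 74:2/87 76:-7/82 78:-36/71 80:-86/64 82:-115/65 84:-122/69 86:-129/71 88:-129/71
-32:4/211 -29:4/213 -26:1/191 -23:-1/137 -20:0/162 -17:4/218 -14:3/196 -11:2/194 -8:3/210 -5:3/196 -2:3/203 1:3/205 4:1/186 7:3/206 10:2/193 13:2/190 16:4/216 19:4/216 22:4/213 25:4/219 28:4/221 31:4/222
```

View pics/end.png

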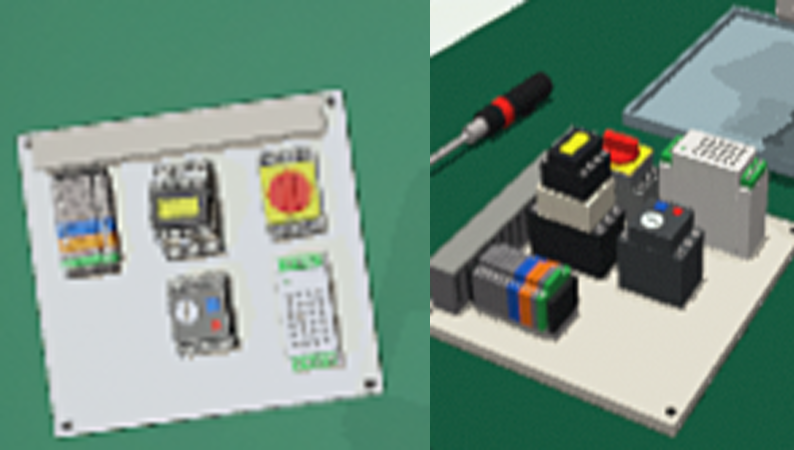

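```bash
python3 -c "
from bench import robot
print(robot.close_job())"
```

```text
the job is handed in; nothing more can be done
None
```

I placed all four devices on the plate in the order asked, let go of each one, and handed the job in at about 38 s. In the last pictures both gaps measure about 14–15 mm, the contactor sits about 2 mm off its ideal spot, and the auxiliary block is within about 1 mm of centre, after I reset it and the overload relay once each.

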